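# Load a sample into an indexing sample changer and bring it to the reading head

### The job

Turn the sample changer until its one empty bay clicks into line with the loading lane, and slide the metal sample along the lane, without lifting it, fully home against the back of that bay. Then turn the changer on until the loaded bay clicks in squarely in front of the reading head, with the sample still home and upright. Leave the other things on the bench alone.

Things in the scene. Friction and masses are not known exactly. Their poses are not given: they have to be found in the camera images.
- changer (a joint): Turntable angle about its vertical axis (rad, endless, anticlockwise from above positive). 0 or any full turn: empty bay in line with the loading lane; +1.047: empty bay at the reading head. A detent every 60 degrees pulls it to the nearest station from up to 28 degrees away and holds it there: pushing a post out of a station takes up to about 6 N (most at 15 degrees); past half-way it runs on to the next.
- hub (a point): Point on the turntable's axis at the disc's top. Fixed to the foot, it does not turn with the disc: the loading lane runs out from it along its -y axis. The disc is dark steel, 216 mm across, top at z = 50 mm; a bright hub at its centre is 52 mm across and 39 mm tall above the disc. The grey foot, 236 mm across, is fixed to the bench.
- post (a point): Top centre of one steel driving post, turning with the disc: 10 mm thick, 64 mm tall above the disc (top at z = 114 mm), 96 mm from the axis, 30 degrees anticlockwise of the empty bay. Six such posts stand at 60 degree steps, half-way between the bays. Five bays hold metal standards clamped to the disc, tops and clips up to 34 mm above it.
- load_point (a point): Fixed point over the disc at its top's height, 72 mm from the axis on the lane's centre line: where the centre of the empty bay belongs for loading. Same axes as hub.
- read_point (a point): Fixed point at the disc's top height, 72 mm from the axis, 60 degrees anticlockwise of load_point from above: where the centre of the loaded bay belongs. The reading head in front of it is a grey block, 36 x 44 mm, 80 mm tall, with a short dark lens tube pointing inward; it stands beyond the rim, 113 to 161 mm from the axis.
- bay (a point): Centre of the empty bay on the disc's top, 72 mm from the axis; turns with the disc. Its -y axis points outward through the bay's open mouth. The bay is a U of steel fences 12 mm high, 43 mm wide inside; side fences reach from 49 to 94 mm from the axis, the back fence's face lies 53 mm from it. A sample fully home has its centre here.
- lane_end (a point): Middle of the lane's open outer end, 244 mm from the turntable's axis, on its top (z = 51 mm). The loading lane is a straight aluminium bar, 62 mm wide, running radially inward from here to 110 mm from the axis, with two fences 12 mm high and 41.6 mm apart; it leads on to the disc over a 1 mm step down and a 3 mm gap. Same axes as hub.
- sample: The metal sample to load: a plain ground metal disc with dark spots on its top, 38 mm across, 33 mm high, 0.2 to 0.4 kg, standing upright in the loading lane with its centre 150 to 195 mm from the turntable's axis. Origin at the centre of its underside.
- sample_jar: Bystander: white screw-cap tube standing upright, 36 mm across, 69 mm tall, origin at the centre of its underside.
- swab_pot: Bystander: white pot of swabs, 58 mm across, 84 mm tall, origin at the centre of its underside.
Not all that is in view belongs to the job. Leave any green or red look-alike of the sample alone.

How it is judged:
By the outcome, as a careful person would: the job done as asked, in the order asked, and still so for the second after the job is handed in, with the robot touching nothing.
It also fails if it takes over 72 s, if anything falls off the work surface, if the arm or the gripper's body presses on something with over 40 N, if the wrist force passes 120 N, or if a joint passes its speed limit or range.

### The arm

A 7-joint arm with a two-finger parallel gripper is mounted at the origin on a cart in front of the work surface, level with it; the furniture and walls round the work are solid. World frame = base frame: x ahead of the robot, y to its left, z up, the work surface at z = 0. Lengths are in mm, angles in degrees, forces in N, time in s.
With the tool pointing down it reaches from about 425 to 950 mm from the base axis. Payload 4.7 kg.
Tool frame: the origin (TCP) lies between the finger pads; the fingertips stand r.finger_overhang ahead of it and the grasp point (between the pads) lies 3 mm ahead of it (r.finger_overhang is the distance from the TCP to the fingertips, in mm); y points along the fingers, x is the direction in which the jaws open and shut, and the axes are right-handed (so a half turn about y gives the same grasp; the last joint's range is limited). The gripper opens to 85 mm and grips with 20 to 120 N. Pads are 22 mm wide; open, the fingers measure 114 mm over their backs; the gripper's body (76 mm by 85 mm) begins 54 mm behind the grasp point. The pads swing forward as they close: fully open they stand 13 mm farther back than shut.
Start: joints at [68.016, 26.849, -2.785, 87.806, 1.381, 65.374, -4.715], TCP at [234.542, -632.958, 253.335] pointing down, gripper open.
Joint ranges: [-148.3, 148.3], [-19.14, 114.17], [-79.39, 73.82], [5.75, 140.21], [-59.74, 239.74], [12.07, 113.84], [-152.46, 152.46]. Speed limits (degrees/s): [147.25, 147.25, 180, 180, 180, 180, 180].

### API

Orientations are given as [roll, pitch, yaw] about the fixed x, y, z axes, in that order (R = Rz(yaw) Ry(pitch) Rx(roll)).
In Python, from bench import r, capture, get_calibration, ticket, silhouettes gives the robot as it stands.
- The arm moves only by the shell command python3 -m crank 'ROWS' [FORCE]. ROWS is JSON, a list of rows, each an object of numbers: "rx", "ry", "rz": the turn, a rotation vector about the tool's x, y, z in rad; "dx", "dy", "dz": the shift along the tool's x, y, z in m; "grip": the gripper's target within -1 to 1 (shut at 1, half-way at 0, fully open at -1). In form: [{"rx": .., "ry": .., "rz": .., "dx": .., "dy": .., "dz": .., "grip": ..}, ...]. A call has 1 to 5 rows; each row shifts and turns the commanded pose from where the row before left it, along the tool's axes as they then stand; what a row does not reach is not made up. A row lasts 1/8 s, in which the tool goes at most 62.5 mm and 10.7 degrees, less where a joint would pass 70% of its speed; a pose out of reach is approached as far as the arm can. A call is refused whole if a number of a shift passes 0.0625 or a number of a turn 0.188, either way. A call with a gripper value outside its range is refused whole. The fingers move at their own pace and stop on an object; FORCE is the grip in N (left out, the last holds). Time passes only in rows, so rows that do not move let the fingers close. It gives the time, the measured TCP pose, the force and the opening at its end, in the units of the state.
- r.observe(): the state, without advancing time (a new reading comes with each control period).
- capture(name): name is "side" or "top" or "wrist"; returns the picture (400x640x3 uint8, red, green, blue); there is no depth.
- get_calibration(name): a dict with "vertical_fov" (degrees; the focal length in pixels is half the picture's height over the tangent of half this angle, whatever the lens; pixels are square), "cx", "cy" (the principal point, pixels), "rvec" (rotation vector, rad) and "tvec" (3), from world to camera coordinates, as OpenCV has them. Camera axes: x right, y down, z forward; pixel columns grow to the right and rows downward; lengths in mm; the calibration is good to about 2 mm. The wrist camera is an equidistant fisheye: a pixel r from the principal point sees the ray r / f radians off the axis. A picture is of the moment at which its call begins: read the wrist's pose just before it. get_calibration takes no time and is no camera call; for the wrist camera it gives the pose at the moment of the call.
- ticket.job_done(): hands the job in, once; it reports no verdict.
Trained networks look in the newest picture that a camera, given by its name, has taken for a name from the list of things; names that differ only in an ending like _2 or _b are one class to them, and where a whole thing is asked for, a point or a joint stands for the part that bears it (a point fixed in the world has none). Each returns a list of dicts, best first, with "confidence" (0 to 1); they miss things now and then, are a little off and sometimes report something else, mostly with a low value. They report only what shows in the picture. A call takes as long as a camera call. They do not tell look-alikes from the thing itself.
- silhouettes(label, camera): "pixels" (400x640 bool, what is visible of it) and "xy" ([column, row] in pixels, amid what is visible of it).
The state is a dict: "clock": time; "joint_positions": joint angles; "dq": joint speeds; "joint_torque": joint torques, N m; "ee_pos": TCP position; "orientation": TCP orientation; "wrist_force": force on the tool from outside, world axes, zero at the start; "moment": the same for the moment, N m; "gripper_width": finger opening in mm.
Only numpy, scipy, OpenCV 4.12 (cv2) and the standard library are available. Lean on these libraries where they do the work, as an engineer would, in place of code of your own. Each camera call takes 0.05 s, during which the arm holds its last target.

## Working session

There is one attempt and no reset: what is moved stays moved. The work goes in short steps, Python scripts to look and compute and a shell command to move; the robot and the scene stay as the last step left them, time stands still between calls to the robot, and variables do not carry over. Pictures are saved under pics/ and viewed, and the job is handed in when it is done.

```bash
ls; mkdir -p pics
python3 - <<'E'
from bench import r, capture, get_calibration
import cv2
s=r.observe(); print(s, r.finger_overhang)
for n in ["side","top","wrist"]:
    c=get_calibration(n); print(n,c)
    cv2.imwrite(f"pics/{n}0.png",capture(n)[:,:,::-1])
E
```

```text
pics
{'clock': 0.0, 'joint_positions': array([68.01489387, 26.89704102, -2.78467109, 87.87446424,  1.38103737,
       65.37213215, -4.71596753]), 'dq': array([ 0.0825353 , -0.06637324, -0.03010917,  0.11677775,  0.00643382,
        0.07086835,  0.03604146]), 'joint_torque': array([-2.39966712e-04, -5.10308254e+01, -4.65849380e-02, -2.37714690e+01,
        1.06992951e-02,  7.52703025e-03,  1.13290463e-05]), 'ee_pos': array([ 234.33458272, -632.44968757,  252.25901933]), 'orientation': array([-90.00397927,   0.1100018 , -69.66902071]), 'wrist_force': array([-0.83968583,  0.94040863, -0.52994042]), 'moment': array([-0.05269955,  0.01691237, -0.00758547]), 'gripper_width': 85.29324863172037} 22.0
side {'vertical_fov': 54.37970106228547, 'cx': 322.40902289398036, 'cy': 199.67066591519276, 'rvec': array([ 2.29168944, -0.36609735,  0.1644336 ]), 'tvec': array([-504.22333846,  229.67916925,  835.63209098])}
top {'vertical_fov': 54.447016675537185, 'cx': 315.84594731091215, 'cy': 197.60228117969476, 'rvec': array([ 1.96945981, -2.26079452,  0.22937544]), 'tvec': array([159.09684269, 557.02735194, 872.83178467])}
wrist {'vertical_fov': 65.70646984690485, 'cx': 318.23139867968706, 'cy': 195.28948073452895, 'rvec': array([-2.39069456,  1.66410815,  0.22843211]), 'tvec': array([-674.07401621,  -35.73463117,  379.58927301])}
```

View pics/side0.png

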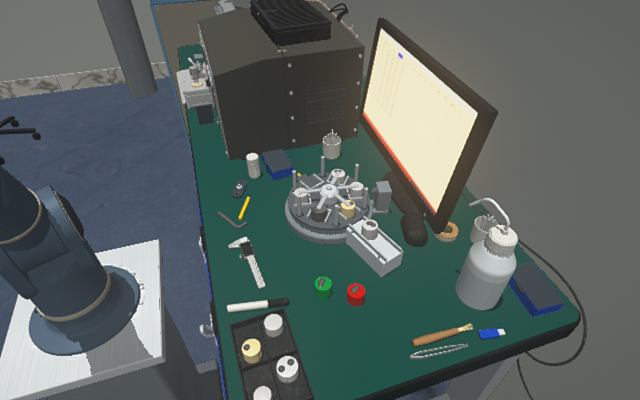

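View pics/top0.png

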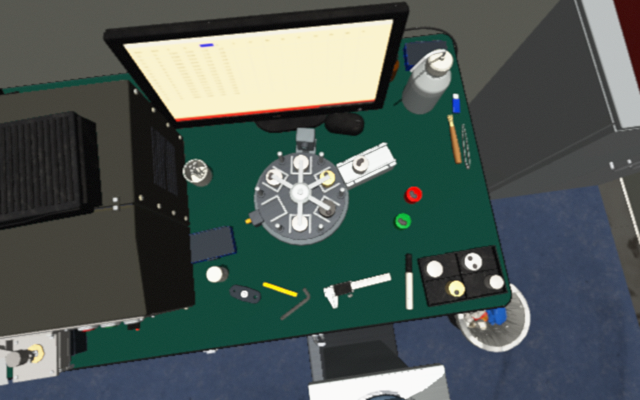

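View pics/wrist0.png

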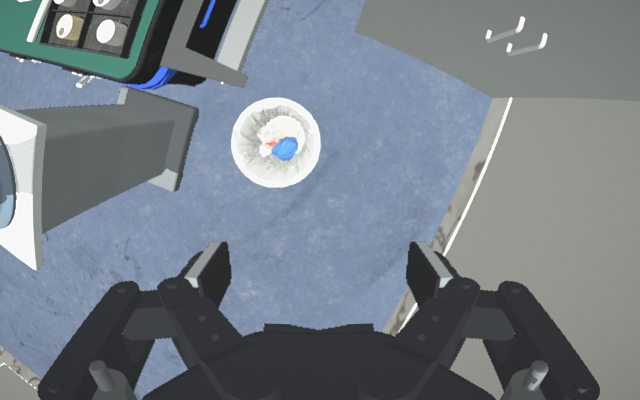

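Run:
```python
import cv2
a=cv2.imread("pics/top0.png")[120:260,230:410]; cv2.imwrite("pics/top0z.png",cv2.resize(a,None,fx=4.2,fy=4.2,interpolation=cv2.INTER_CUBIC))
a=cv2.imread("pics/side0.png")[140:280,260:420]; cv2.imwrite("pics/side0z.png",cv2.resize(a,None,fx=4.2,fy=4.2,interpolation=cv2.INTER_CUBIC))
```

```text
(no output)
```

View pics/top0z.png

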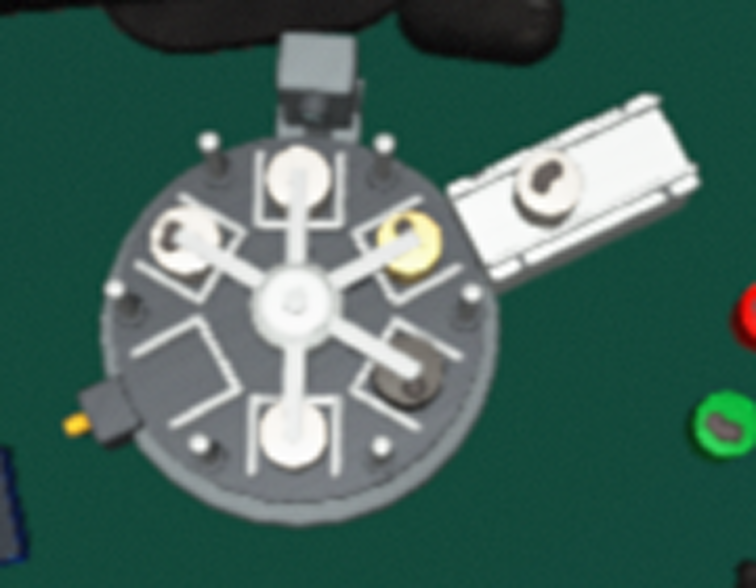

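View pics/side0z.png

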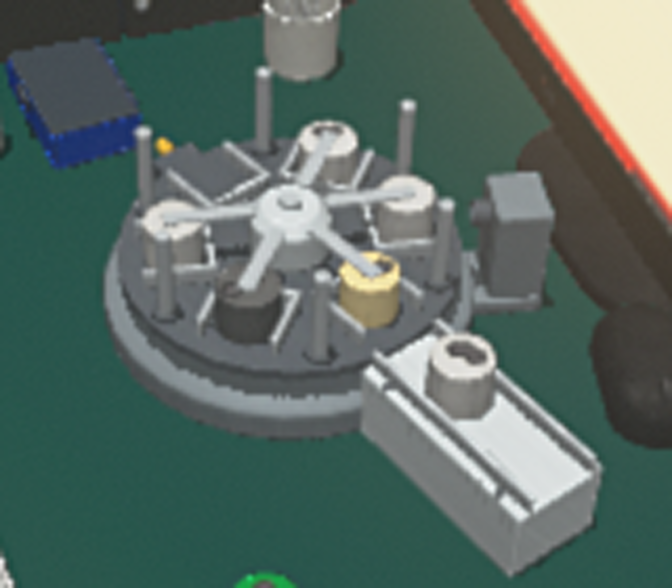

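```bash
cat > h.py <<'E'
import numpy as np, cv2
from bench import r, capture, get_calibration, silhouettes
from scipy.optimize import least_squares
def cam(n):
    c=get_calibration(n); f=200/np.tan(np.radians(c['vertical_fov']/2))
    return np.array([[f,0,c['cx']],[0,f,c['cy']],[0,0,1.]]),np.array(c['rvec']),np.array(c['tvec'])
C={n:cam(n) for n in("top","side")}
def proj(P,n):
    K,rv,tv=C[n]; return cv2.projectPoints(np.atleast_2d(np.array(P,float)),rv,tv,K,None)[0][:,0]
def ray(uv,n,z):
    K,rv,tv=C[n]; R=cv2.Rodrigues(rv)[0]; d=R.T@np.linalg.inv(K)@np.array([uv[0],uv[1],1]); o=-R.T@tv
    return (o+d*(z-o[2])/d[2])[:2]
E
python3 - <<'E'
from h import *
T=np.array([(209,142),(384,143),(472,293),(381,446),(200,445),(116,289)])/4.2+[230,120]
S=np.array([(264,72),(408,105),(447,205),(322,275),(163,233),(144,132)])/4.2+[260,140]
for n,U in(("top",T),("side",S)):
    W=np.array([ray(u,n,114) for u in U]); c=W.mean(0); d=W-c
    a=np.degrees(np.arctan2(d[:,1],d[:,0])); print(n,c.round(1),np.hypot(*d.T).round(1),a.round(1),((a-30+360)%60).round(1))
capture("top");
for lab in["sample","changer","sample_jar","swab_pot"]:
  for s in silhouettes(lab,"top")[:4]: print(lab,s["confidence"],s["xy"],s["pixels"].sum(), ray(s["xy"],"top",84 if lab=="sample" else 70).round(1))
capture("side");
for s in silhouettes("sample","side")[:3]: print(s["confidence"],s["xy"],ray(s["xy"],"side",67).round(1))
print([ray(u,"top",84).round(1) for u in [np.array((549,180))/4.2+[230,120]]], [ray(u,"side",84).round(1) for u in [np.array((463,356))/4.2+[260,140]]])
# lane: outer fence corners z=63
for u in [(451,190),(655,100),(695,178),(495,270)]: print(ray(np.array(u)/4.2+[230,120],"top",63).round(1))
E
```

```text
top [585.7 115.7] [95.9 96.2 95.6 95.7 96.2 95.3] [  21.5  -38.3  -98.5 -158.7  141.8   81.4] [51.5 51.7 51.5 51.3 51.8 51.4]
side [586. 113.] [95.7 95.  96.2 94.9 94.5 95.2] [  81.5   21.1  -39.2  -98.6 -159.4  141.7] [51.5 51.1 50.8 51.4 50.6 51.7]
sample 0.76 [360.9, 164.4] 238 [632.8 -34.4]
sample 0.74 [413.4, 195.0] 204 [ 543.1 -143.4]
sample 0.69 [404.0, 221.3] 234 [ 485.4 -110.5]
changer 0.77 [299.7, 196.6] 6235 [578.5 119. ]
sample_jar 0.65 [215.4, 272.0] 264 [431.5 330.9]
sample_jar 0.53 [306.3, 190.6] 8902 [590.8 101.6]
0.91 [321.6, 288.8] [ 477.3 -156.8]
0.8 [354.4, 295.0] [ 535.3 -191.2]
0.53 [374.1, 230.7] [643.9 -42.3]
[array([636.6, -34.6])] [array([635.1, -36.4])]
[644.3  18.9]
[ 681.8 -106.8]
[ 632.1 -121.4]
[594.1   1.1]
```

Run:
```python
from h import *
ims=[]
hub=np.array([585.8,114.4])
def P(r_,lat,z,a):
    a=np.radians(a); return [hub[0]+r_*np.cos(a)-lat*np.sin(a),hub[1]+r_*np.sin(a)+lat*np.cos(a),z]
for n,(y0,y1,x0,x1) in(("top",(120,260,240,410)),("side",(150,280,270,420))):
    im=cv2.imread(f"pics/{n}0.png"); k=4
    z=cv2.resize(im[y0:y1,x0:x1],None,fx=k,fy=k,interpolation=cv2.INTER_CUBIC)
    def draw(pts,col):
        q=(proj(pts,n)+.5-[x0,y0])*k-.5
        cv2.polylines(z,[np.round(q).astype(int)],False,col,1,cv2.LINE_AA)
    la=-72.3
    draw([P(110,-31,63,la),P(244,-31,63,la),P(244,31,63,la),P(110,31,63,la),P(110,-31,63,la)],(0,0,255))
    draw([P(113,-18,80,la+60),P(161,-18,80,la+60),P(161,18,80,la+60),P(113,18,80,la+60),P(113,-18,80,la+60)],(255,0,255))
    ba=111.5
    draw([P(94,-21.5,62,ba),P(53,-21.5,62,ba),P(53,21.5,62,ba),P(94,21.5,62,ba)],(0,255,255))
    draw([P(118,0,40,t) for t in range(0,361,5)],(255,255,0))
    draw([P(108,0,50,t) for t in range(0,361,5)],(0,255,0))
    cv2.imwrite(f"pics/ov_{n}.png",z)
```

```text
(no output)
```

View pics/ov_top.png

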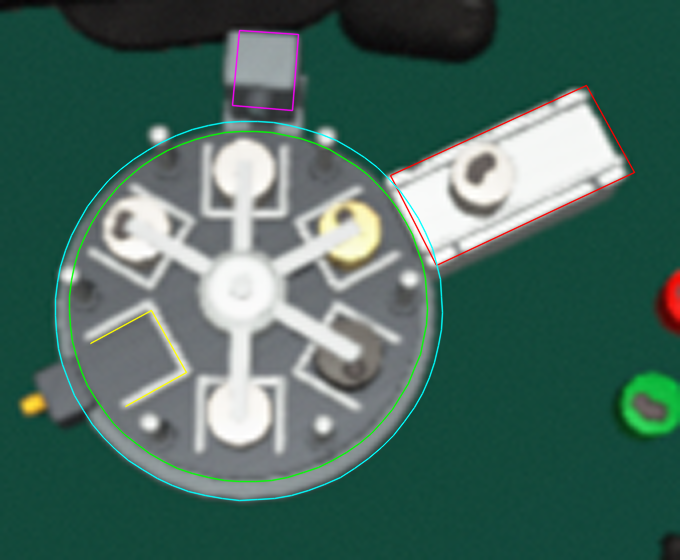

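View pics/ov_side.png

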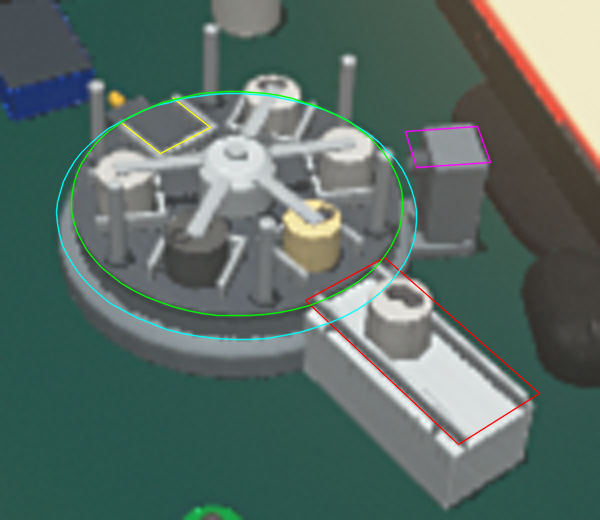

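```bash
python3 -m crank '[{"dx":-0.0323,"dz":0.0501,"grip":0.2},{"dx":-0.0323,"dz":0.0501,"grip":0.2},{"dx":-0.0323,"dz":0.0501,"grip":0.2},{"dx":-0.0323,"dz":0.0501,"grip":0.2},{"dx":-0.0323,"dz":0.0501,"grip":0.2}]' 20
```

```text
invalid input
```

```bash
python3 -m crank '[{"rx":0,"ry":0,"rz":0,"dx":-0.0323,"dy":0,"dz":0.0501,"grip":0.2},{"rx":0,"ry":0,"rz":0,"dx":-0.0323,"dy":0,"dz":0.0501,"grip":0.2},{"rx":0,"ry":0,"rz":0,"dx":-0.0323,"dy":0,"dz":0.0501,"grip":0.2},{"rx":0,"ry":0,"rz":0,"dx":-0.0323,"dy":0,"dz":0.0501,"grip":0.2},{"rx":0,"ry":0,"rz":0,"dx":-0.0323,"dy":0,"dz":0.0501,"grip":0.2}]' 20
```

```text
clock: 1.12
ee_pos: [414.4, -392.9, 253.7]
orientation: [-90.0, -0.1, -69.7]
wrist_force: [0.4, -0.2, 0.6]
gripper_width: 34.2
```

```bash
python3 -m crank '[{"rx":0,"ry":0,"rz":0,"dx":-0.0518,"dy":0,"dz":0.0301,"grip":0.3},{"rx":0,"ry":0,"rz":0,"dx":-0.0518,"dy":0,"dz":0.0301,"grip":0.3},{"rx":0,"ry":0,"rz":0,"dx":-0.0518,"dy":0,"dz":0.0301,"grip":0.3},{"rx":0,"ry":0,"rz":0,"dx":-0.0518,"dy":0,"dz":0.0301,"grip":0.3},{"rx":0,"ry":0,"rz":0,"dx":-0.0518,"dy":0,"dz":0.0301,"grip":0.3}]'
python3 -m crank '[{"rx":0,"ry":0,"rz":0,"dx":-0.0518,"dy":0,"dz":0.0301,"grip":0.3},{"rx":0,"ry":0,"rz":0,"dx":-0.0518,"dy":0,"dz":0.0301,"grip":0.3},{"rx":0,"ry":0,"rz":0,"dx":-0.0518,"dy":0,"dz":0.0301,"grip":0.3}]'
python3 - <<'E'
from h import *
cv2.imwrite("pics/w1.png",capture("wrist")[:,:,::-1])
cv2.imwrite("pics/s1.png",capture("side")[:,:,::-1])
E
```

```text
clock: 1.75
ee_pos: [464.7, -97.5, 253.8]
orientation: [-89.9, -0.1, -69.7]
wrist_force: [0.6, 0.6, 0.2]
gripper_width: 30.0
clock: 2.12
ee_pos: [495.4, 79.5, 253.8]
orientation: [-89.9, -0.0, -69.7]
wrist_force: [0.4, 0.9, -0.8]
gripper_width: 30.1
```

View pics/w1.png

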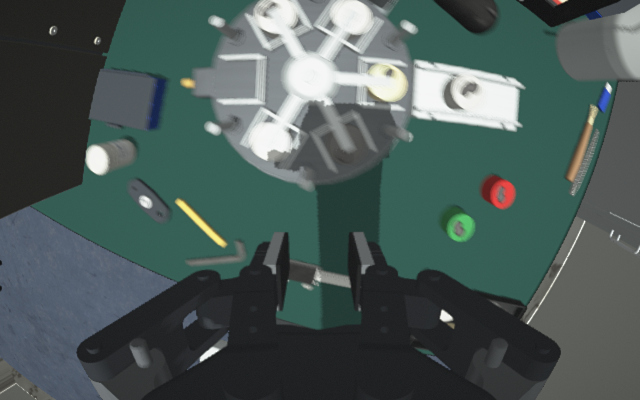

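View pics/s1.png

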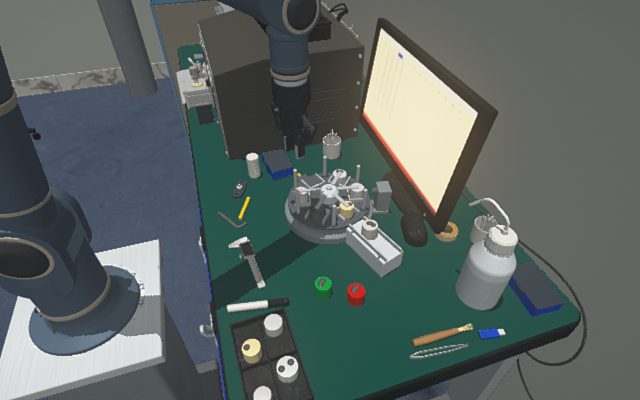

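```bash
cat >> h.py <<'E'
def wproj(P,c):
    f=200/np.tan(np.radians(c['vertical_fov']/2)); R=cv2.Rodrigues(np.array(c['rvec']))[0]
    p=np.atleast_2d(np.array(P,float))@R.T+c['tvec']; rr=np.hypot(p[:,0],p[:,1]); t=np.arctan2(rr,p[:,2])
    return np.c_[c['cx']+f*t*p[:,0]/rr,c['cy']+f*t*p[:,1]/rr]
def pol(r_,lat,z,a,hub):
    a=np.radians(a); return [hub[0]+r_*np.cos(a)-lat*np.sin(a),hub[1]+r_*np.sin(a)+lat*np.cos(a),z]
def overlay(n,hub,ba,la,box,k,out,show=True):
    x0,y0,x1,y1=box
    c=get_calibration(n); im=capture(n)[:,:,::-1].copy(); cv2.imwrite(f"pics/raw_{out}.png",im)
    z=cv2.resize(im[y0:y1,x0:x1],None,fx=k,fy=k,interpolation=cv2.INTER_CUBIC)
    pr=(lambda p:wproj(p,c)) if n=="wrist" else (lambda p:proj(p,n))
    def draw(pts,col):
        q=(pr(pts)+.5-[x0,y0])*k-.5; cv2.polylines(z,[np.round(q).astype(int)],False,col,1,cv2.LINE_AA)
    P=lambda *a: pol(*a,hub)
    draw([P(110,-31,63,la),P(244,-31,63,la),P(244,31,63,la),P(110,31,63,la),P(110,-31,63,la)],(0,0,255))
    draw([P(94,-21.5,62,ba),P(53,-21.5,62,ba),P(53,21.5,62,ba),P(94,21.5,62,ba)],(0,255,255))
    draw([P(118,0,40,t) for t in range(0,361,5)],(255,255,0))
    for k6 in range(6):
        draw([P(96+5*np.cos(t),5*np.sin(t),114,ba+30+60*k6) for t in np.linspace(0,6.3,13)],(255,0,255))
    cv2.imwrite(f"pics/{out}.png",z)
E
python3 - <<'E'
from h import *
overlay("wrist",[585.8,114.4],111.5,-72.3,(160,0,560,220),2,"wov1")
E
```

```text
(no output)
```

View pics/wov1.png

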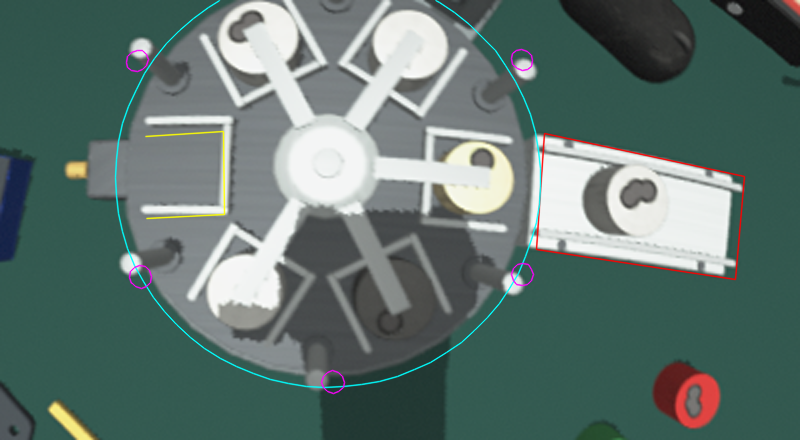

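Run:
```python
from h import *
c=get_calibration("wrist")
pts=np.array([(141,47),(524,68),(130,263),(513,283),(316,376)])/2+[160,0]
ang=np.array([81.5,-38.5-60+60+60,0,0,0])
def solve(ids):
    f=lambda p: (wproj([pol(96,0,114,p[2]+30+60*k,p[:2]) for k in ids],c)-pts).ravel()
    return least_squares(f,[585,114,111])
best=None
import itertools
for s in range(6):
    # order cw in image: left-up, left-low, bottom, right-low, right-up => ccw
    o={0:s,2:s+1,4:s+2,3:s+3,1:s+4}
    q=solve([o[i] for i in range(5)])
    print(s,q.cost,q.x)
lane=np.array([(541,135),(743,177),(736,277),(535,248)])/2+[160,0]
f=lambda p:(wproj([pol(r_,l,63,p[2],p[:2]) for r_,l in((110,31),(244,31),(244,-31),(110,-31))],c)-lane).ravel()
q=least_squares(f,[585,114,-72]); print(q.x,q.cost,f(q.x))
# ---- top/side lane
```

```text
0 1.6081523650957896 [586.17402538 111.01152513  47.80402298]
1 1.6081523650958591 [586.17402538 111.01152515 -12.19597702]
2 1.6081523650958314 [586.17402539 111.0115251  287.80402291]
3 1.6081523650958591 [586.17402538 111.01152512 227.80402296]
4 1.6081523650956524 [586.17402538 111.01152513 167.80402296]
5 1.6081523650957545 [586.17402538 111.01152513 107.80402296]
[583.88162422 109.51662934 -72.1612248 ] 1.721268076320936 [ 0.69732666 -0.74662031  0.05580124 -0.79625503 -0.79260401  0.46168127
 -0.08925547  0.95517364]
```

```bash
python3 -m crank '[{"rx":0,"ry":0.043,"rz":0,"dx":-0.004,"dy":0.03,"dz":0,"grip":0.3},{"rx":0,"ry":0,"rz":0,"dx":0,"dy":0.05,"dz":0,"grip":0.3},{"rx":0,"ry":0,"rz":0,"dx":0,"dy":0.025,"dz":0,"grip":0.3}]'
python3 - <<'E'
from h import *
overlay("wrist",[586,113],107.8,-72.2,(160,40,480,320),2.5,"wov2")
overlay("side",[586,113],107.8,-72.2,(260,100,420,260),4,"sov2")
E
```

```text
clock: 2.65
ee_pos: [492.5, 79.4, 146.1]
orientation: [-90.2, -0.0, -72.3]
wrist_force: [-0.4, -0.2, -0.3]
gripper_width: 30.0
```

View pics/wov2.png

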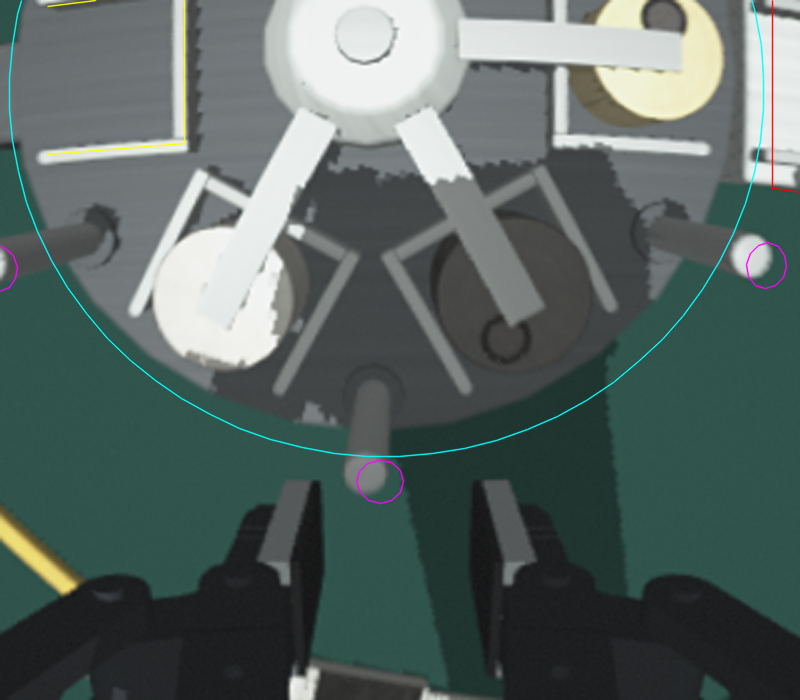

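View pics/sov2.png

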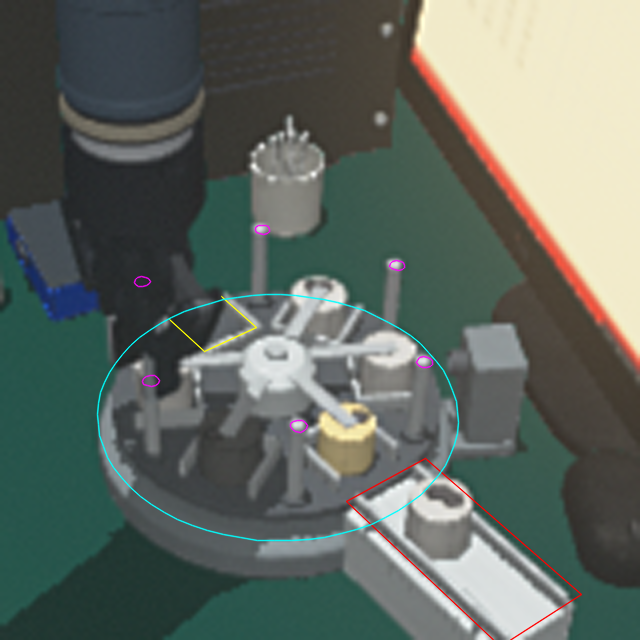

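```bash
python3 -m crank '[{"rx":0,"ry":0,"rz":0,"dx":-0.0075,"dy":0,"dz":0.005,"grip":0.3},{"rx":0,"ry":0,"rz":0,"dx":0,"dy":0.01,"dz":0,"grip":0.3}]'
python3 - <<'E'
from h import *
overlay("wrist",[586,116],107.8,-72.2,(160,40,480,320),2.5,"wov3")
E
```

```text
clock: 3.0
ee_pos: [498.2, 91.3, 140.1]
orientation: [-89.7, -0.0, -72.1]
wrist_force: [-0.3, 0.0, 0.0]
gripper_width: 29.8
```

View pics/wov3.png

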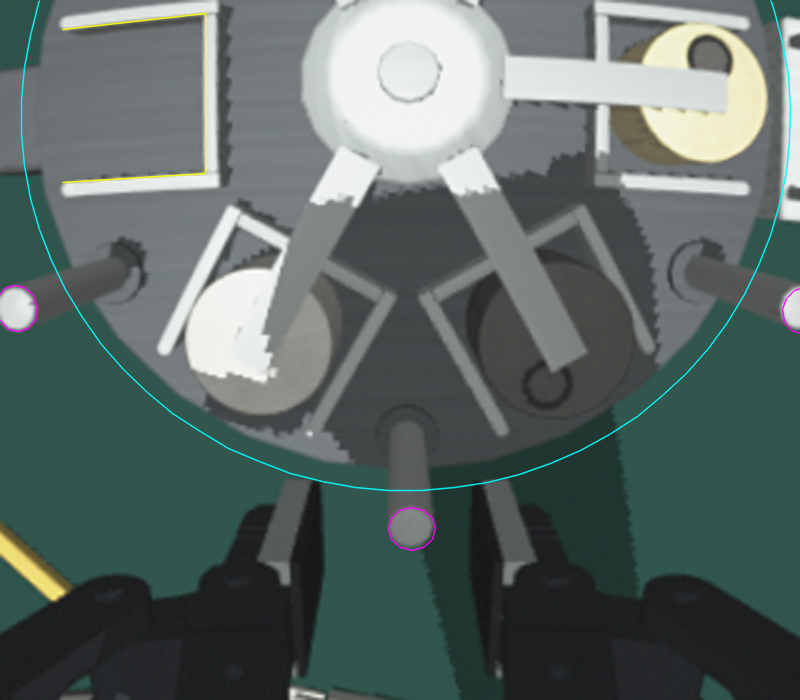

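Run:
```python
from h import *
s=r.observe();print(s['clock'],s['ee_pos'],s['orientation'])
p=np.array([494.6,86.65])-s['ee_pos'][:2]; y=np.radians(s['orientation'][2])
print("dx",p@[np.cos(y),np.sin(y)],"dz",p@[-np.sin(y),np.cos(y)])
```

```text
3.05 [496.64465095  90.47789296 138.21881445] [-8.99279329e+01 -1.58470963e-02 -7.21116607e+01]
dx 3.014799879164914 dz -3.1215931381366686
```

```bash
python3 -m crank '[{"rx":0,"ry":0,"rz":0,"dx":0,"dy":0,"dz":0,"grip":0.3},{"rx":0,"ry":0,"rz":0,"dx":0,"dy":0,"dz":0,"grip":0.3}]'
python3 - <<'E'
from h import *
s=r.observe();print(s['clock'],s['ee_pos'],s['orientation'])
p=np.array([494.6,86.65])-s['ee_pos'][:2]; y=np.radians(s['orientation'][2])
print("dx",p@[np.cos(y),np.sin(y)],"dz",p@[-np.sin(y),np.cos(y)])
E
```

```text
clock: 3.3
ee_pos: [496.4, 90.1, 138.6]
orientation: [-90.0, -0.0, -72.1]
wrist_force: [0.2, -0.6, 0.2]
gripper_width: 29.7
3.3 [496.41408486  90.0781187  138.63677723] [-8.99654111e+01 -1.54266894e-02 -7.21490020e+01]
dx 2.706984124436692 dz -2.7776138436872624
```

```bash
python3 -m crank '[{"rx":0,"ry":0,"rz":0,"dx":0.0027,"dy":0,"dz":-0.0028,"grip":0.3},{"rx":0,"ry":0,"rz":0,"dx":0,"dy":0.012,"dz":0,"grip":0.3},{"rx":0,"ry":0,"rz":0,"dx":0,"dy":0.010,"dz":0,"grip":0.45},{"rx":0,"ry":0,"rz":0,"dx":0,"dy":0,"dz":0,"grip":0.62},{"rx":0,"ry":0,"rz":0,"dx":0,"dy":0,"dz":0,"grip":0.62}]'
python3 - <<'E'
from h import *
s=r.observe();print(s['clock'],s['ee_pos'],s['orientation'],s['wrist_force'])
overlay("wrist",[586,116],107.8,-72.2,(160,40,480,320),2.5,"wov4")
E
```

```text
clock: 3.92
ee_pos: [494.4, 86.9, 116.1]
orientation: [-90.0, 0.0, -72.1]
wrist_force: [-0.1, 0.5, 0.3]
gripper_width: 16.6
3.925 [494.43842146  86.88572669 116.13329683] [-9.00101836e+01  8.74911064e-03 -7.21233273e+01] [-0.05094532  0.50304104  0.2778709 ]
```

View pics/wov4.png

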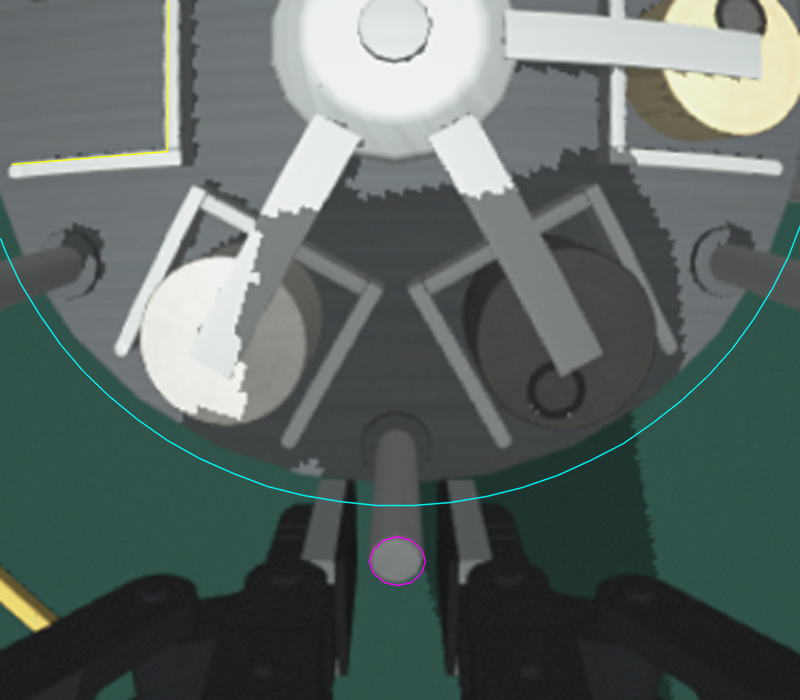

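```bash
python3 -m crank '[{"rx":0,"ry":-0.1396,"rz":0,"dx":0.01336,"dy":0,"dz":0.00093,"grip":0.62},{"rx":0,"ry":-0.1396,"rz":0,"dx":0.01336,"dy":0,"dz":0.00093,"grip":0.62},{"rx":0,"ry":-0.1396,"rz":0,"dx":0.01336,"dy":0,"dz":0.00093,"grip":0.62},{"rx":0,"ry":-0.1396,"rz":0,"dx":0.01336,"dy":0,"dz":0.00093,"grip":0.62},{"rx":0,"ry":-0.1396,"rz":0,"dx":0.01336,"dy":0,"dz":0.00093,"grip":0.62}]'
cat > st.py <<'E'
from h import *
s=r.observe(); h=np.array([586,116]); d=s['ee_pos'][:2]-h
print(s['clock'],'R',np.hypot(*d),'th',np.degrees(np.arctan2(d[1],d[0]))%360,'yaw',s['orientation'][2],'z',s['ee_pos'][2],'F',s['wrist_force'].round(1),'j',s['joint_positions'].round(0))
E
python3 st.py
```

```text
clock: 4.6
ee_pos: [534.7, 35.3, 116.7]
orientation: [-90.0, 0.0, -31.8]
wrist_force: [-0.5, 0.4, -0.5]
gripper_width: 16.4
4.6 R 95.59246144506436 th 237.5428774392007 yaw -31.82168231334822 z 116.66072862775044 F [-0.5  0.4 -0.5] j [ 17.  27. -33. 113.  20.  46. -59.]
```

```bash
python3 -m crank '[{"rx":0,"ry":-0.1396,"rz":0,"dx":0.01336,"dy":0,"dz":0.00093,"grip":0.62},{"rx":0,"ry":-0.1396,"rz":0,"dx":0.01336,"dy":0,"dz":0.00093,"grip":0.62},{"rx":0,"ry":-0.1396,"rz":0,"dx":0.01336,"dy":0,"dz":0.00093,"grip":0.62},{"rx":0,"ry":-0.1396,"rz":0,"dx":0.01336,"dy":0,"dz":0.00093,"grip":0.62},{"rx":0,"ry":-0.1396,"rz":0,"dx":0.01336,"dy":0,"dz":0.00093,"grip":0.62}]'
python3 st.py
```

```text
clock: 5.22
ee_pos: [596.6, 20.4, 116.2]
orientation: [-90.1, 0.4, 8.1]
wrist_force: [-7.6, -0.9, 5.5]
gripper_width: 16.4
5.225 R 96.1847686072753 th 276.3079522177286 yaw 8.078684968666522 z 116.24168637593806 F [-7.6 -0.9  5.5] j [ 23.  35. -41. 104.  28.  52. -22.]
```

```bash
python3 -m crank '[{"rx":0,"ry":-0.1396,"rz":0,"dx":0.01336,"dy":0,"dz":0.00093,"grip":0.62},{"rx":0,"ry":-0.1396,"rz":0,"dx":0.01336,"dy":0,"dz":0.00093,"grip":0.62},{"rx":0,"ry":-0.1396,"rz":0,"dx":0.01336,"dy":0,"dz":0.00093,"grip":0.62},{"rx":0,"ry":-0.1396,"rz":0,"dx":0.01336,"dy":0,"dz":0.00093,"grip":0.62},{"rx":0,"ry":-0.1396,"rz":0,"dx":0.01336,"dy":0,"dz":0.00093,"grip":0.62}]'
python3 st.py
```

```text
clock: 5.85
ee_pos: [657.7, 51.7, 116.6]
orientation: [-90.0, -0.0, 48.1]
wrist_force: [0.6, 0.2, 0.4]
gripper_width: 16.1
5.85 R 96.31311079698524 th 318.15226912500805 yaw 48.06229228767235 z 116.57592592658301 F [0.6 0.2 0.4] j [ 24.  42. -49.  95.  36.  59.  11.]
```

Run:
```python
from h import *
cv2.imwrite("pics/s5.png",capture("side")[:,:,::-1])
cv2.imwrite("pics/t5.png",capture("top")[:,:,::-1])
```

View pics/s5.png

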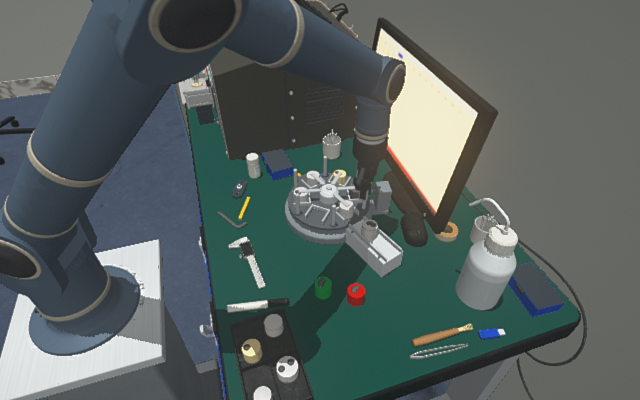

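View pics/t5.png

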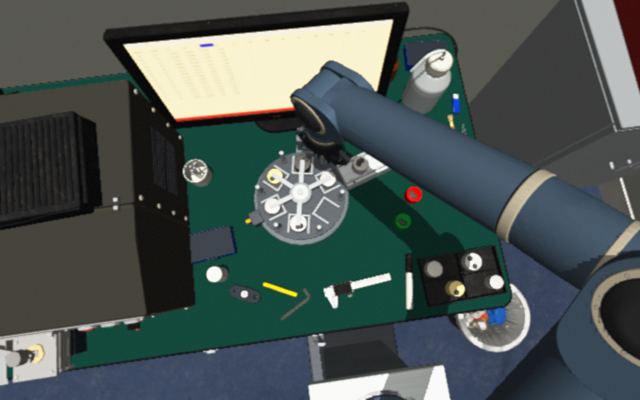

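```bash
python3 -m crank '[{"rx":0,"ry":0,"rz":0,"dx":0,"dy":-0.04,"dz":0,"grip":0.3},{"rx":0,"ry":0,"rz":0,"dx":-0.0415,"dy":0,"dz":0.0242,"grip":0.3},{"rx":0,"ry":0,"rz":0,"dx":-0.0415,"dy":0,"dz":0.0242,"grip":0.3},{"rx":0,"ry":0.1745,"rz":0,"dx":0,"dy":0,"dz":0,"grip":0.3},{"rx":0,"ry":0.1745,"rz":0,"dx":0,"dy":0,"dz":0,"grip":0.3}]'
python3 -m crank '[{"rx":0,"ry":0.1745,"rz":0,"dx":0,"dy":0,"dz":0,"grip":0.3},{"rx":0,"ry":0.1745,"rz":0,"dx":0,"dy":0,"dz":0,"grip":0.3},{"rx":0,"ry":0.1745,"rz":0,"dx":0,"dy":0,"dz":0,"grip":0.3},{"rx":0,"ry":0.1745,"rz":0,"dx":0,"dy":0,"dz":0,"grip":0.3},{"rx":0,"ry":0,"rz":0,"dx":0,"dy":0,"dz":0,"grip":0.3}]'
python3 st.py
python3 - <<'E'
from h import *
overlay("wrist",[586,116],227.8,-72.2,(120,0,520,320),2,"wov5")
E
```

```text
clock: 6.58
ee_pos: [564.5, 21.4, 156.6]
orientation: [-90.1, 0.0, 27.3]
wrist_force: [-0.8, 0.0, -0.2]
gripper_width: 29.7
clock: 7.2
ee_pos: [565.1, 22.3, 156.7]
orientation: [-90.1, -0.0, -12.2]
wrist_force: [0.3, -0.1, -0.5]
gripper_width: 30.2
7.2 R 96.03058804174317 th 257.4157834048457 yaw -12.159704286837975 z 156.68158593902047 F [ 0.3 -0.1 -0.5] j [ 23.  28. -39. 107.  22.  53. -38.]
```

View pics/wov5.png

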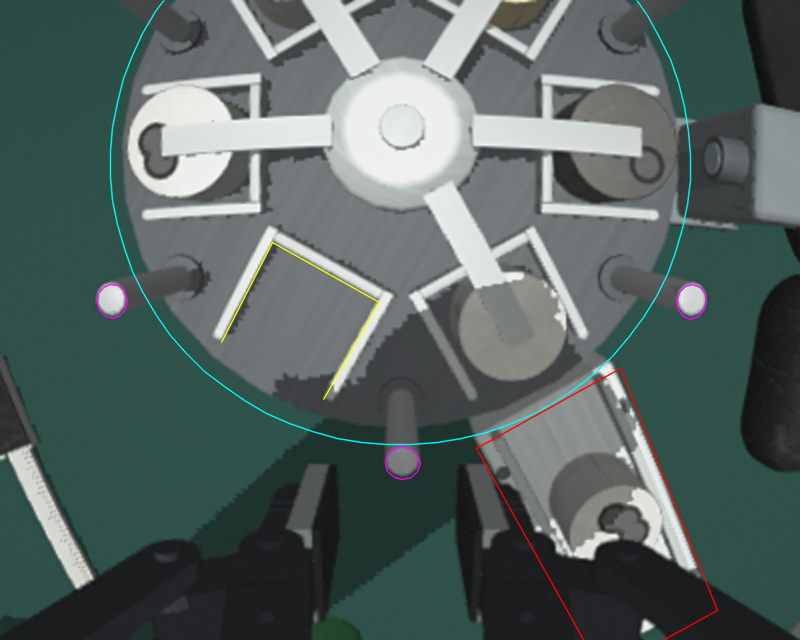

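```bash
python3 -m crank '[{"rx":0,"ry":0,"rz":0,"dx":0.0005,"dy":0.02,"dz":0,"grip":0.3},{"rx":0,"ry":0,"rz":0,"dx":0,"dy":0.02,"dz":0,"grip":0.3},{"rx":0,"ry":0,"rz":0,"dx":0,"dy":0,"dz":0,"grip":0.62},{"rx":0,"ry":0,"rz":0,"dx":0,"dy":0,"dz":0,"grip":0.62}]'
python3 st.py
python3 -m crank '[{"rx":0,"ry":-0.1309,"rz":0,"dx":0.01253,"dy":0,"dz":0.00082,"grip":0.62},{"rx":0,"ry":-0.1309,"rz":0,"dx":0.01253,"dy":0,"dz":0.00082,"grip":0.62},{"rx":0,"ry":-0.1309,"rz":0,"dx":0.01253,"dy":0,"dz":0.00082,"grip":0.62},{"rx":0,"ry":-0.1309,"rz":0,"dx":0.01253,"dy":0,"dz":0.00082,"grip":0.62},{"rx":0,"ry":-0.1309,"rz":0,"dx":0.01253,"dy":0,"dz":0.00082,"grip":0.62}]'
python3 -m crank '[{"rx":0,"ry":-0.1309,"rz":0,"dx":0.01253,"dy":0,"dz":0.00082,"grip":0.62},{"rx":0,"ry":-0.1309,"rz":0,"dx":0.01253,"dy":0,"dz":0.00082,"grip":0.62},{"rx":0,"ry":-0.1309,"rz":0,"dx":0.01253,"dy":0,"dz":0.00082,"grip":0.62},{"rx":0,"ry":0,"rz":0,"dx":0,"dy":0,"dz":0,"grip":0.62},{"rx":0,"ry":0,"rz":0,"dx":0,"dy":0,"dz":0,"grip":0.62}]'
python3 st.py
```

```text
clock: 7.75
ee_pos: [565.8, 22.7, 115.9]
orientation: [-90.0, 0.0, -12.1]
wrist_force: [-0.5, -0.4, 0.6]
gripper_width: 16.3
7.75 R 95.40816503682274 th 257.80433563637257 yaw -12.128079349511232 z 115.9300552438821 F [-0.5 -0.4  0.6] j [ 22.  31. -37. 109.  25.  49. -41.]
clock: 8.38
ee_pos: [626.7, 29.3, 116.5]
orientation: [-90.0, 0.1, 25.6]
wrist_force: [-0.7, 1.0, -0.5]
gripper_width: 16.2
clock: 9.0
ee_pos: [657.1, 51.6, 116.5]
orientation: [-90.0, 0.0, 47.7]
wrist_force: [0.4, 0.1, 0.6]
gripper_width: 16.0
9.0 R 95.92008117535899 th 317.8495681624481 yaw 47.73759892082649 z 116.52212133550199 F [0.4 0.1 0.6] j [ 24.  43. -49.  95.  37.  60.  11.]
```

```bash
python3 -m crank '[{"rx":0,"ry":0,"rz":0,"dx":0,"dy":-0.05,"dz":0,"grip":0.62},{"rx":0,"ry":0,"rz":0,"dx":-0.0333,"dy":0,"dz":-0.0258,"grip":1},{"rx":0,"ry":0,"rz":0,"dx":-0.0333,"dy":0,"dz":-0.0258,"grip":1},{"rx":0,"ry":0,"rz":0,"dx":-0.0333,"dy":0,"dz":-0.0258,"grip":1},{"rx":0,"ry":0.174,"rz":0,"dx":0,"dy":0,"dz":0,"grip":1}]'
python3 -m crank '[{"rx":0,"ry":0.174,"rz":0,"dx":0,"dy":0,"dz":0,"grip":1},{"rx":0,"ry":0.174,"rz":0,"dx":0,"dy":0,"dz":0,"grip":1},{"rx":0,"ry":0,"rz":0,"dx":0,"dy":0,"dz":0,"grip":1},{"rx":0,"ry":0,"rz":0,"dx":0,"dy":0,"dz":0,"grip":1}]'
python3 st.py
python3 - <<'E'
from h import *
overlay("wrist",[586,116],-72.2,-72.2,(120,0,520,300),2,"wov6")
overlay("top",[586,116],-72.2,-72.2,(240,120,420,260),4,"tov6")
E
```

```text
clock: 9.62
ee_pos: [646.8, -80.7, 165.5]
orientation: [-90.1, 0.2, 37.0]
wrist_force: [-0.1, 0.8, 0.2]
gripper_width: 0.2
clock: 10.12
ee_pos: [647.4, -74.2, 166.4]
orientation: [-90.0, 0.0, 18.0]
wrist_force: [0.1, 0.1, 0.8]
gripper_width: -0.1
10.125 R 199.88334526634844 th 287.8800916716319 yaw 18.045643841389428 z 166.44317584496295 F [0.1 0.1 0.8] j [ 33.  37. -45.  94.  29.  61.  -2.]
```

View pics/wov6.png

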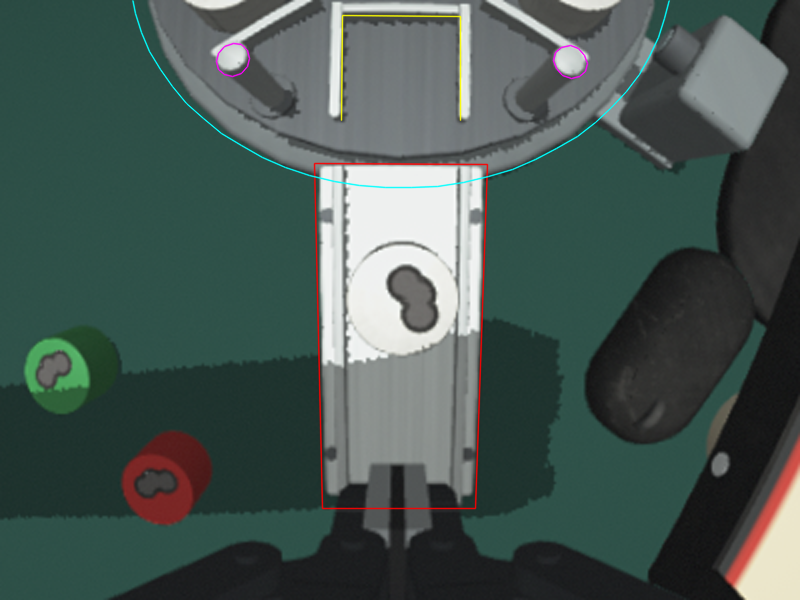

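View pics/tov6.png

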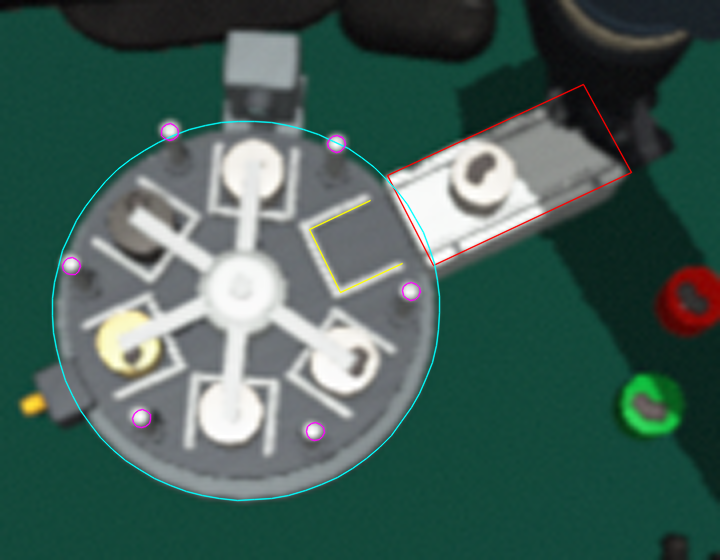

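```bash
python3 -m crank '[{"rx":0,"ry":0,"rz":0,"dx":0,"dy":0.05,"dz":0,"grip":1},{"rx":0,"ry":0,"rz":0,"dx":0,"dy":0.025,"dz":0,"grip":1},{"rx":0,"ry":0,"rz":0,"dx":0,"dy":0.010,"dz":0,"grip":1},{"rx":0,"ry":0,"rz":0,"dx":0,"dy":0,"dz":0,"grip":1}]'
python3 st.py
python3 - <<'E'
from h import *
cv2.imwrite("pics/w7.png",capture("wrist")[:,:,::-1])
a=capture("side")[130:290,270:450,::-1]; cv2.imwrite("pics/s7.png",cv2.resize(a,None,fx=3.5,fy=3.5,interpolation=cv2.INTER_CUBIC))
E
```

```text
clock: 10.72
ee_pos: [647.6, -73.9, 81.2]
orientation: [-90.0, 0.0, 18.0]
wrist_force: [0.0, -0.7, 0.8]
gripper_width: -0.2
10.725 R 199.66859974199033 th 287.9781132887572 yaw 17.96612869766642 z 81.190587809464 F [ 0.  -0.7  0.8] j [ 31.  42. -42.  98.  34.  54.  -6.]
```

View pics/w7.png

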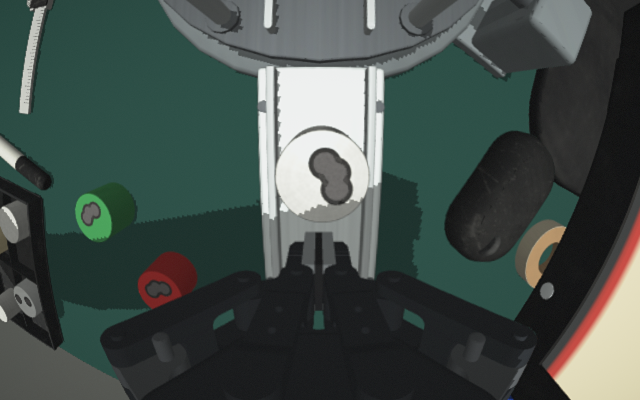

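View pics/s7.png

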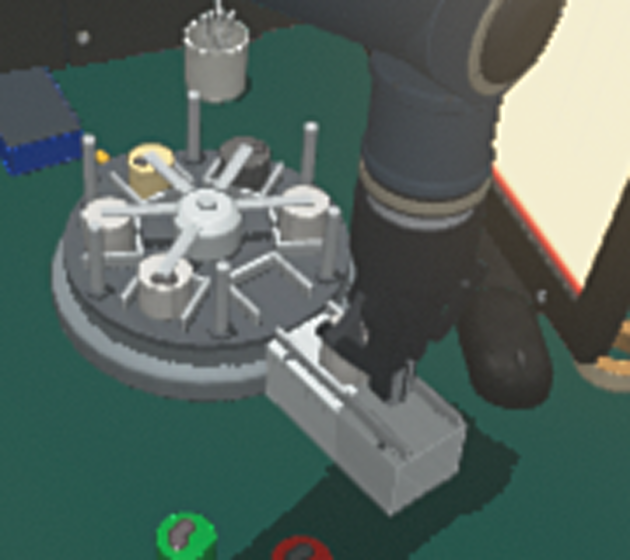

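```bash
python3 -m crank '[{"rx":0,"ry":0,"rz":0,"dx":0,"dy":0,"dz":0.010,"grip":1},{"rx":0,"ry":0,"rz":0,"dx":0,"dy":0,"dz":0.010,"grip":1},{"rx":0,"ry":0,"rz":0,"dx":0,"dy":0,"dz":0.010,"grip":1},{"rx":0,"ry":0,"rz":0,"dx":0,"dy":0,"dz":0.010,"grip":1},{"rx":0,"ry":0,"rz":0,"dx":0,"dy":0,"dz":0.010,"grip":1}]'
python3 st.py
python3 - <<'E'
from h import *
overlay("wrist",[586,116],-72.2,-72.2,(160,0,480,300),2,"w8")
E
```

```text
clock: 11.45
ee_pos: [633.0, -27.0, 82.3]
orientation: [-90.1, -0.1, 17.9]
wrist_force: [1.6, -4.6, 4.1]
gripper_width: -0.3
11.45 R 150.5306156841584 th 288.1885454494645 yaw 17.903351889053884 z 82.28768107559063 F [ 1.6 -4.6  4.1] j [ 27.  40. -42. 100.  33.  52. -11.]
```

View pics/w8.png

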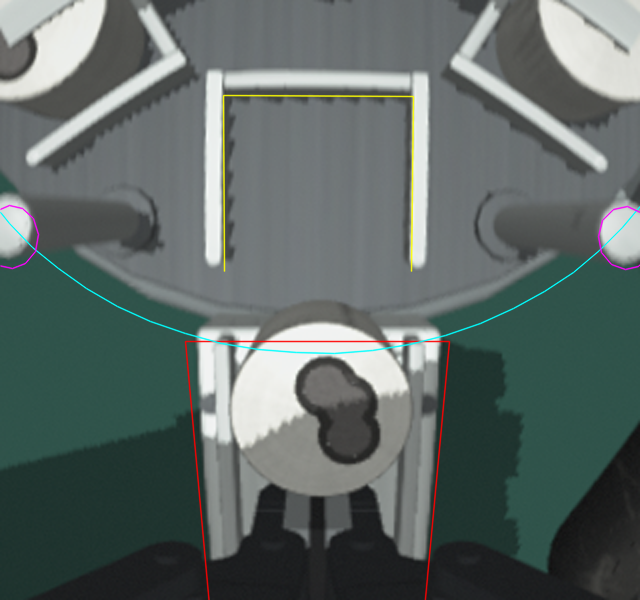

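```bash
python3 st.py
python3 - <<'E'
from h import *
a=capture("side")[160:280,310:450,::-1]; cv2.imwrite("pics/s8.png",cv2.resize(a,None,fx=5,fy=5,interpolation=cv2.INTER_CUBIC))
E
python3 st.py
```

```text
11.5 R 148.07020582417684 th 288.1829575347833 yaw 18.033081958597545 z 82.24096831039566 F [ 0.8 -1.4  2. ] j [ 27.  40. -42. 100.  33.  52. -11.]
11.55 R 148.11710750308816 th 288.15490139890227 yaw 18.050069626818935 z 82.03491918477805 F [0.6 0.4 0.4] j [ 27.  41. -42. 100.  33.  52. -11.]
```

View pics/s8.png

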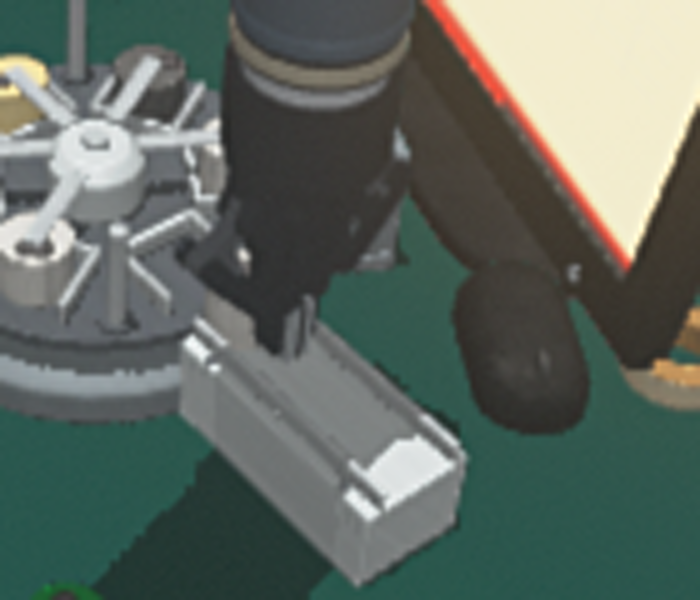

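```bash
python3 -m crank '[{"rx":0,"ry":0,"rz":0,"dx":0,"dy":0,"dz":0.006,"grip":1},{"rx":0,"ry":0,"rz":0,"dx":0,"dy":0,"dz":0.006,"grip":1},{"rx":0,"ry":0,"rz":0,"dx":0,"dy":0,"dz":0.006,"grip":1},{"rx":0,"ry":0,"rz":0,"dx":0,"dy":0,"dz":0.006,"grip":1}]'
python3 st.py
python3 - <<'E'
from h import *
overlay("wrist",[586,116],-72.2,-72.2,(160,0,480,300),2,"w9")
E
python3 st.py
```

```text
clock: 12.05
ee_pos: [624.4, -3.3, 81.1]
orientation: [-90.0, 0.0, 17.9]
wrist_force: [0.8, -4.4, 1.5]
gripper_width: -0.2
12.05 R 125.33835786120957 th 287.83483478105245 yaw 17.941040361462882 z 81.09330244764446 F [ 0.8 -4.4  1.5] j [ 26.  40. -42. 102.  33.  52. -13.]
12.1 R 123.85763910097756 th 287.81512711890304 yaw 18.021533411980446 z 81.05476025157301 F [-0.1 -1.2 -0.3] j [ 26.  40. -42. 102.  33.  52. -13.]
```

View pics/w9.png

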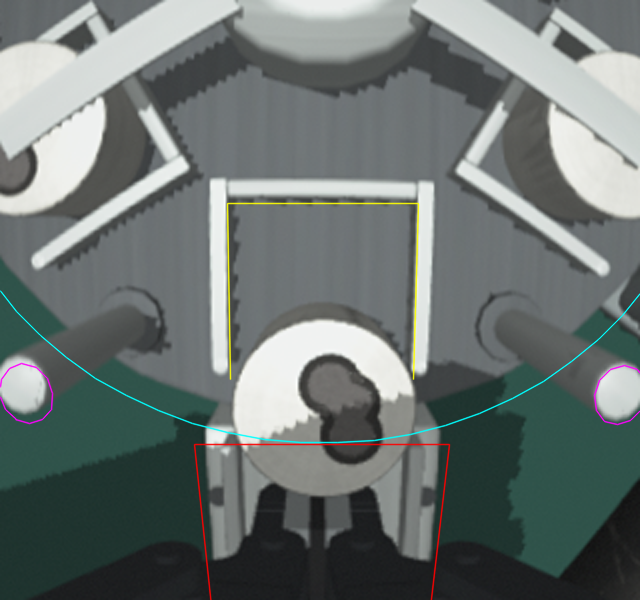

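```bash
python3 -m crank '[{"rx":0,"ry":0,"rz":0,"dx":0,"dy":0,"dz":0.005,"grip":1},{"rx":0,"ry":0,"rz":0,"dx":0,"dy":0,"dz":0.005,"grip":1},{"rx":0,"ry":0,"rz":0,"dx":0,"dy":0,"dz":0.005,"grip":1},{"rx":0,"ry":0,"rz":0,"dx":0,"dy":0,"dz":0,"grip":1}]'
python3 st.py
python3 - <<'E'
from h import *
overlay("wrist",[586,116],-72.2,-72.2,(160,0,480,300),2,"w10")
E
```

```text
clock: 12.6
ee_pos: [619.7, 12.2, 81.2]
orientation: [-89.9, 0.0, 18.0]
wrist_force: [-0.3, -0.5, 0.2]
gripper_width: 0.0
12.6 R 109.15166561751998 th 287.9583131220993 yaw 18.02467690339936 z 81.23631714541571 F [-0.3 -0.5  0.2] j [ 25.  40. -42. 102.  33.  51. -15.]
```

View pics/w10.png

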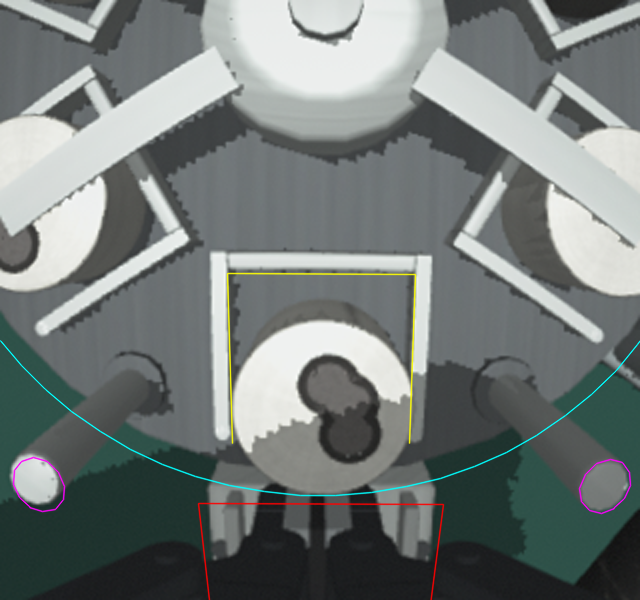

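```bash
python3 -m crank '[{"rx":0,"ry":0,"rz":0,"dx":0,"dy":0,"dz":0.003,"grip":1},{"rx":0,"ry":0,"rz":0,"dx":0,"dy":0,"dz":0.002,"grip":1},{"rx":0,"ry":0,"rz":0,"dx":0,"dy":0,"dz":0,"grip":1}]'
python3 st.py
python3 -m crank '[{"rx":0,"ry":0,"rz":0,"dx":0,"dy":0,"dz":0.001,"grip":1},{"rx":0,"ry":0,"rz":0,"dx":0,"dy":0,"dz":0,"grip":1}]'
python3 st.py
python3 -m crank '[{"rx":0,"ry":0,"rz":0,"dx":0,"dy":0,"dz":0.001,"grip":1},{"rx":0,"ry":0,"rz":0,"dx":0,"dy":0,"dz":0,"grip":1}]'
python3 st.py
```

```text
clock: 13.02
ee_pos: [618.8, 15.1, 81.4]
orientation: [-90.0, -0.0, 17.9]
wrist_force: [0.3, -1.7, -0.8]
gripper_width: 0.1
13.025 R 106.10500437938475 th 287.9989800279666 yaw 17.926516179387605 z 81.41617314215075 F [ 0.3 -1.7 -0.8] j [ 24.  40. -42. 102.  33.  51. -15.]
clock: 13.28
ee_pos: [618.5, 16.1, 81.4]
orientation: [-90.0, -0.0, 17.9]
wrist_force: [0.8, -2.6, 0.6]
gripper_width: -0.4
13.275 R 105.03051471774126 th 287.9998020961965 yaw 17.931454768747805 z 81.40983652141264 F [ 0.8 -2.6  0.6] j [ 24.  40. -42. 102.  33.  51. -15.]
clock: 13.52
ee_pos: [618.0, 17.4, 81.4]
orientation: [-90.0, -0.0, 18.0]
wrist_force: [0.9, -3.4, 0.2]
gripper_width: -0.2
13.525 R 103.72415138993901 th 287.9973786200955 yaw 17.95182393065471 z 81.41062357896755 F [ 0.9 -3.4  0.2] j [ 24.  40. -42. 103.  33.  51. -15.]
```

Run:
```python
from h import *
overlay("wrist",[586,116],-72.2,-72.2,(160,0,480,300),2,"w11")
```

```text
(no output)
```

View pics/w11.png

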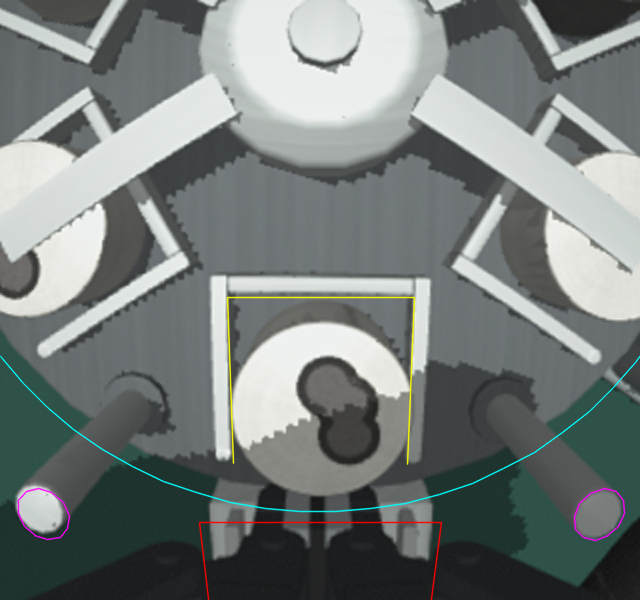

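```bash
python3 -m crank '[{"rx":0,"ry":0,"rz":0,"dx":0,"dy":0,"dz":0.001,"grip":1},{"rx":0,"ry":0,"rz":0,"dx":0,"dy":0,"dz":0,"grip":1}]' >/dev/null
python3 st.py
python3 -m crank '[{"rx":0,"ry":0,"rz":0,"dx":0,"dy":0,"dz":0.001,"grip":1},{"rx":0,"ry":0,"rz":0,"dx":0,"dy":0,"dz":0,"grip":1}]' >/dev/null
python3 st.py
python3 - <<'E'
from h import *
overlay("wrist",[586,116],-72.2,-72.2,(160,0,480,300),2,"w12")
E
```

```text
13.825 R 102.65169984088126 th 288.00675611261363 yaw 17.950482944624753 z 81.37906584382074 F [ 0.4 -2.9  1.1] j [ 24.  40. -42. 103.  33.  51. -15.]
14.075 R 101.61765683087907 th 287.99384808623375 yaw 17.95255014782421 z 81.37387367314535 F [ 1.2 -2.9  1.7] j [ 24.  40. -42. 103.  33.  51. -16.]
```

View pics/w12.png

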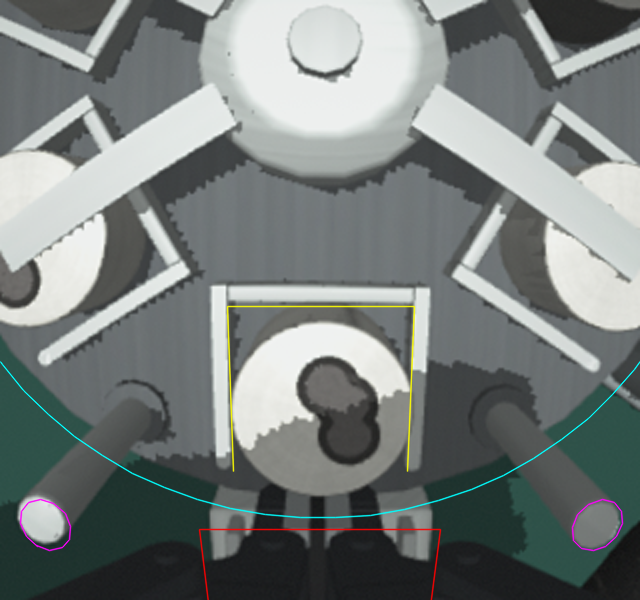

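```bash
for i in 1; do :; done; python3 -m crank '[{"rx":0,"ry":0,"rz":0,"dx":0,"dy":0,"dz":0.001,"grip":1},{"rx":0,"ry":0,"rz":0,"dx":0,"dy":0,"dz":0,"grip":1}]' >/dev/null
python3 st.py
python3 -m crank '[{"rx":0,"ry":0,"rz":0,"dx":0,"dy":0,"dz":0.001,"grip":1},{"rx":0,"ry":0,"rz":0,"dx":0,"dy":0,"dz":0,"grip":1}]' >/dev/null
python3 st.py
```

```text
14.375 R 100.95708594099676 th 287.99262127316695 yaw 17.939368644582228 z 81.37123038674169 F [ 1.5 -3.5  1.1] j [ 24.  39. -42. 103.  33.  51. -16.]
14.625 R 100.83300359225369 th 287.98592114409917 yaw 17.906143927289136 z 81.41263632300318 F [ 2.4 -4.6  2.4] j [ 24.  39. -42. 103.  33.  51. -16.]
```

```bash
python3 -m crank '[{"rx":0,"ry":0,"rz":0,"dx":0,"dy":0,"dz":0.0015,"grip":1},{"rx":0,"ry":0,"rz":0,"dx":0,"dy":0,"dz":0,"grip":1}]' >/dev/null
python3 st.py
python3 - <<'E'
from h import *
overlay("wrist",[586,116],-72.2,-72.2,(160,0,480,300),2,"w13")
E
python3 st.py
```

```text
14.875 R 100.73708440658912 th 287.9851348880882 yaw 17.85746735194305 z 81.48216802401522 F [ 1.3 -6.7  2.7] j [ 24.  39. -42. 103.  33.  51. -16.]
14.925 R 100.78992618341653 th 287.98720019142445 yaw 17.852951635571564 z 81.48488884448436 F [ 2.2 -7.4  2.7] j [ 24.  39. -42. 103.  33.  51. -16.]
```

View pics/w13.png

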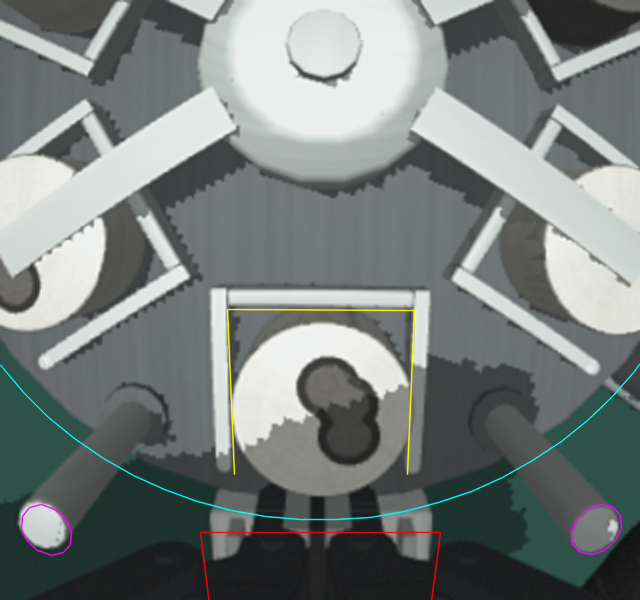

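```bash
python3 -m crank '[{"rx":0,"ry":0,"rz":0,"dx":0,"dy":0,"dz":-0.012,"grip":1},{"rx":0,"ry":0,"rz":0,"dx":0,"dy":-0.01,"dz":0,"grip":1},{"rx":0,"ry":0,"rz":0,"dx":0,"dy":-0.04,"dz":0,"grip":1},{"rx":0,"ry":0,"rz":0,"dx":0,"dy":-0.04,"dz":0,"grip":1},{"rx":0,"ry":0,"rz":0,"dx":-0.0321,"dy":0,"dz":0.0377,"grip":0.3}]'
python3 -m crank '[{"rx":0,"ry":0,"rz":0,"dx":-0.0321,"dy":0,"dz":0.0377,"grip":0.3},{"rx":0,"ry":0,"rz":0,"dx":-0.0321,"dy":0,"dz":0.0377,"grip":0.3},{"rx":0,"ry":0.1745,"rz":0,"dx":0,"dy":0,"dz":0,"grip":0.3},{"rx":0,"ry":0.1745,"rz":0,"dx":0,"dy":0,"dz":0,"grip":0.3},{"rx":0,"ry":0.1745,"rz":0,"dx":0,"dy":0,"dz":0,"grip":0.3}]'
python3 -m crank '[{"rx":0,"ry":0.1745,"rz":0,"dx":0,"dy":0,"dz":0,"grip":0.3},{"rx":0,"ry":0.1745,"rz":0,"dx":0,"dy":0,"dz":0,"grip":0.3},{"rx":0,"ry":0.1745,"rz":0,"dx":0,"dy":0,"dz":0,"grip":0.3},{"rx":0,"ry":0.1745,"rz":0,"dx":0,"dy":0,"dz":0,"grip":0.3},{"rx":0,"ry":0.1745,"rz":0,"dx":0,"dy":0,"dz":0,"grip":0.3}]'
python3 -m crank '[{"rx":0,"ry":0.1745,"rz":0,"dx":0,"dy":0,"dz":0,"grip":0.3},{"rx":0,"ry":0,"rz":0,"dx":0,"dy":0,"dz":0,"grip":0.3}]'
python3 st.py
python3 - <<'E'
from h import *
overlay("wrist",[586,116],-72.2,-72.2,(140,0,500,300),2.1,"w14")
a=capture("side")[140:280,270:430,::-1]; cv2.imwrite("pics/s14.png",cv2.resize(a,None,fx=4,fy=4,interpolation=cv2.INTER_CUBIC))
overlay("top",[586,116],-72.2,-72.2,(240,120,420,260),4,"t14")
E
```

```text
clock: 15.55
ee_pos: [581.5, 37.6, 175.0]
orientation: [-90.0, -0.5, 17.7]
wrist_force: [-0.9, 0.6, -0.1]
gripper_width: 16.9
clock: 16.18
ee_pos: [492.9, 90.5, 171.8]
orientation: [-89.9, 0.0, -12.3]
wrist_force: [-0.0, 0.4, 0.5]
gripper_width: 29.8
clock: 16.8
ee_pos: [492.9, 90.5, 171.7]
orientation: [-90.0, 0.1, -62.3]
wrist_force: [-0.4, 0.8, 0.1]
gripper_width: 29.9
clock: 17.05
ee_pos: [493.1, 90.3, 171.7]
orientation: [-90.0, 0.0, -71.8]
wrist_force: [-0.6, 1.0, 0.3]
gripper_width: 29.9
17.05 R 96.41303778926935 th 195.44512751926825 yaw -71.82528544800088 z 171.68907585629142 F [-0.6  1.   0.3] j [ 10.  19. -31. 115.  13.  49. -99.]
```

View pics/w14.png

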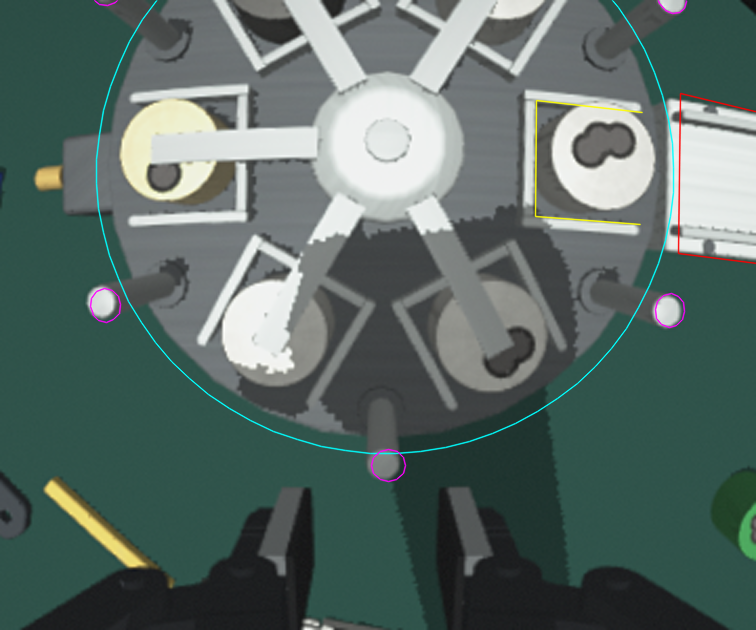

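View pics/s14.png

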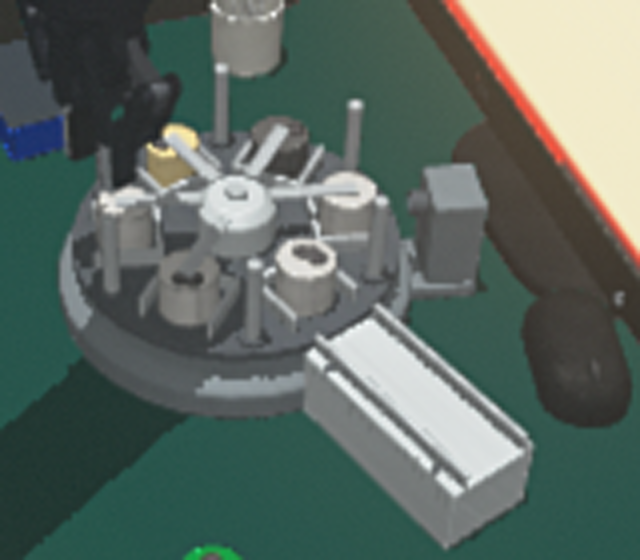

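View pics/t14.png

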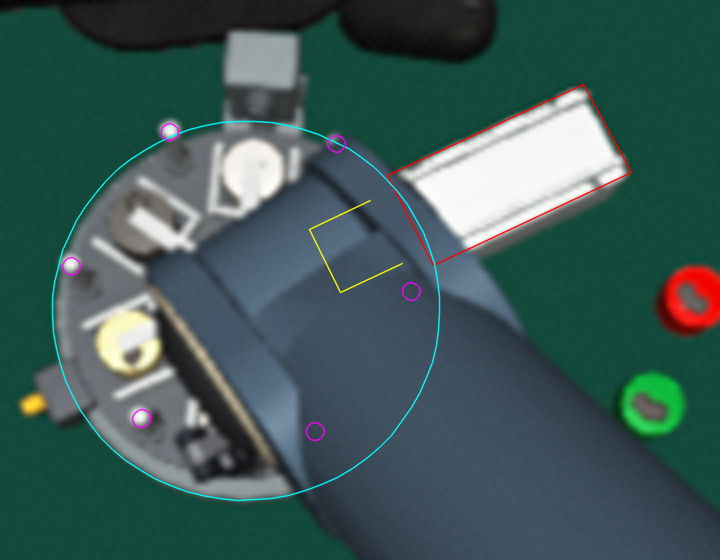

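```bash
python3 -m crank '[{"rx":0,"ry":0.006,"rz":0,"dx":0.0039,"dy":0.02,"dz":0.0003,"grip":0.3},{"rx":0,"ry":0,"rz":0,"dx":0,"dy":0.02,"dz":0,"grip":0.3},{"rx":0,"ry":0,"rz":0,"dx":0,"dy":0.0157,"dz":0,"grip":0.3},{"rx":0,"ry":0,"rz":0,"dx":0,"dy":0,"dz":0,"grip":0.68},{"rx":0,"ry":0,"rz":0,"dx":0,"dy":0,"dz":0,"grip":0.68}]'
python3 st.py
python3 - <<'E'
from h import *
overlay("wrist",[586,116],-72.2,-72.2,(200,120,440,320),3,"w15")
E
```

```text
clock: 17.82
ee_pos: [495.4, 85.8, 116.0]
orientation: [-90.0, 0.0, -72.3]
wrist_force: [0.1, 0.0, 0.1]
gripper_width: 13.8
17.825 R 95.531547450431 th 198.45734127016587 yaw -72.34132323227558 z 116.01629120922817 F [0.1 0.  0.1] j [   8.   24.  -28.  117.   16.   43. -102.]
```

View pics/w15.png

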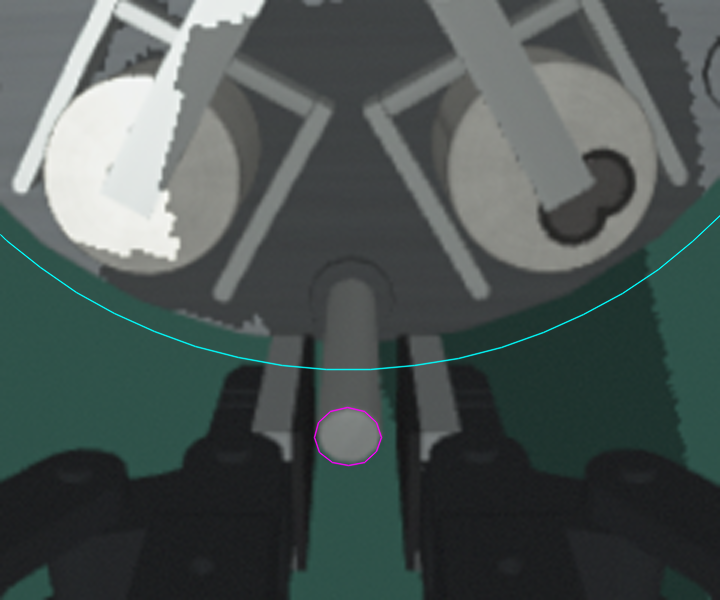

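```bash
python3 -m crank '[{"rx":0,"ry":-0.0873,"rz":0,"dx":0.00835,"dy":0,"dz":0.00036,"grip":0.68},{"rx":0,"ry":-0.0873,"rz":0,"dx":0.00835,"dy":0,"dz":0.00036,"grip":0.68},{"rx":0,"ry":-0.0873,"rz":0,"dx":0.00835,"dy":0,"dz":0.00036,"grip":0.68},{"rx":0,"ry":-0.0873,"rz":0,"dx":0.00835,"dy":0,"dz":0.00036,"grip":0.68},{"rx":0,"ry":-0.0873,"rz":0,"dx":0.00835,"dy":0,"dz":0.00036,"grip":0.68}]'; python3 st.py
python3 -m crank '[{"rx":0,"ry":-0.0873,"rz":0,"dx":0.00835,"dy":0,"dz":0.00036,"grip":0.68},{"rx":0,"ry":-0.0873,"rz":0,"dx":0.00835,"dy":0,"dz":0.00036,"grip":0.68},{"rx":0,"ry":-0.0873,"rz":0,"dx":0.00835,"dy":0,"dz":0.00036,"grip":0.68},{"rx":0,"ry":-0.0873,"rz":0,"dx":0.00835,"dy":0,"dz":0.00036,"grip":0.68},{"rx":0,"ry":-0.0873,"rz":0,"dx":0.00835,"dy":0,"dz":0.00036,"grip":0.68}]'; python3 st.py
python3 -m crank '[{"rx":0,"ry":-0.0873,"rz":0,"dx":0.00835,"dy":0,"dz":0.00036,"grip":0.68},{"rx":0,"ry":-0.0785,"rz":0,"dx":0.0075,"dy":0,"dz":0.0003,"grip":0.68},{"rx":0,"ry":0,"rz":0,"dx":0,"dy":0,"dz":0,"grip":0.68},{"rx":0,"ry":0,"rz":0,"dx":0,"dy":0,"dz":0,"grip":0.68}]'; python3 st.py
```

```text
clock: 18.5
ee_pos: [515.6, 52.3, 116.5]
orientation: [-89.8, 0.1, -47.1]
wrist_force: [-1.0, 5.4, -0.4]
gripper_width: 13.8
18.5 R 94.93159969484729 th 222.14569497486514 yaw -47.09373412276373 z 116.45470822596047 F [-1.   5.4 -0.4] j [ 17.  26. -34. 115.  20.  45. -76.]
clock: 19.12
ee_pos: [552.0, 25.2, 116.8]
orientation: [-89.9, -0.2, -22.2]
wrist_force: [2.0, 0.7, -0.9]
gripper_width: 13.8
19.125 R 96.91805047648965 th 249.47540456197032 yaw -22.238333553768253 z 116.79481333209887 F [ 2.   0.7 -0.9] j [ 23.  30. -39. 111.  25.  48. -52.]
clock: 19.62
ee_pos: [565.0, 20.9, 116.0]
orientation: [-90.0, -0.0, -12.9]
wrist_force: [1.2, -0.2, -0.2]
gripper_width: 13.5
19.625 R 97.36924708114307 th 257.53810964287186 yaw -12.924915824689998 z 116.0162694894543 F [ 1.2 -0.2 -0.2] j [ 24.  32. -41. 109.  27.  49. -43.]
```

```bash
python3 -m crank '[{"rx":0,"ry":0,"rz":0,"dx":0,"dy":0,"dz":0,"grip":0.3},{"rx":0,"ry":0,"rz":0,"dx":0,"dy":0,"dz":0,"grip":0.3},{"rx":0,"ry":0,"rz":0,"dx":0,"dy":-0.03,"dz":0,"grip":0.3},{"rx":0,"ry":0,"rz":0,"dx":0,"dy":-0.04,"dz":0,"grip":0.3},{"rx":0,"ry":0,"rz":0,"dx":0,"dy":0,"dz":0,"grip":0.3}]'; python3 st.py
python3 - <<'E'
from h import *
overlay("wrist",[586,116],-12.2,-72.2,(120,0,520,300),2,"w16")
a=capture("side")[140:280,270:430,::-1]; cv2.imwrite("pics/s16.png",cv2.resize(a,None,fx=4,fy=4,interpolation=cv2.INTER_CUBIC))
E
```

```text
clock: 20.25
ee_pos: [566.8, 21.8, 188.7]
orientation: [-89.9, -0.4, -12.9]
wrist_force: [0.1, 0.6, -1.1]
gripper_width: 30.3
20.25 R 96.11352099483402 th 258.45717357504884 yaw -12.866873176062692 z 188.74580286433812 F [ 0.1  0.6 -1.1] j [ 27.  27. -44. 105.  22.  57. -39.]
```

View pics/w16.png

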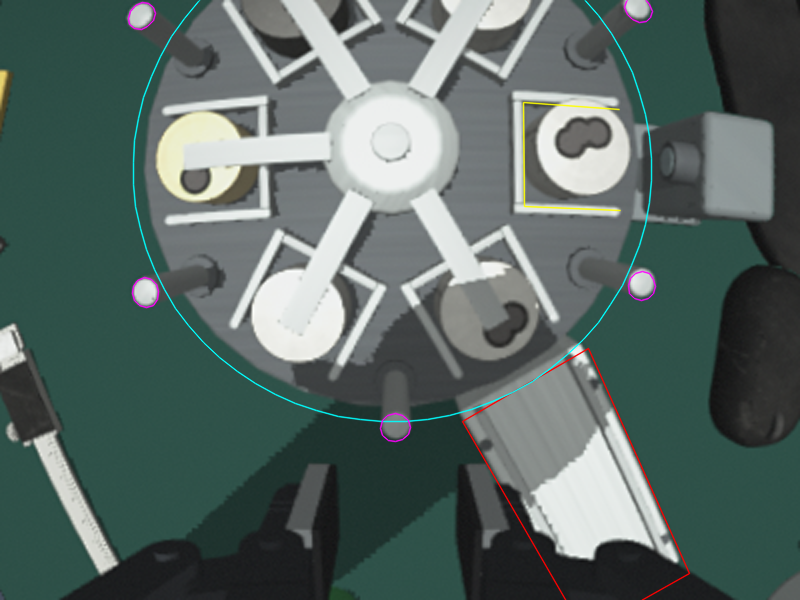

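View pics/s16.png

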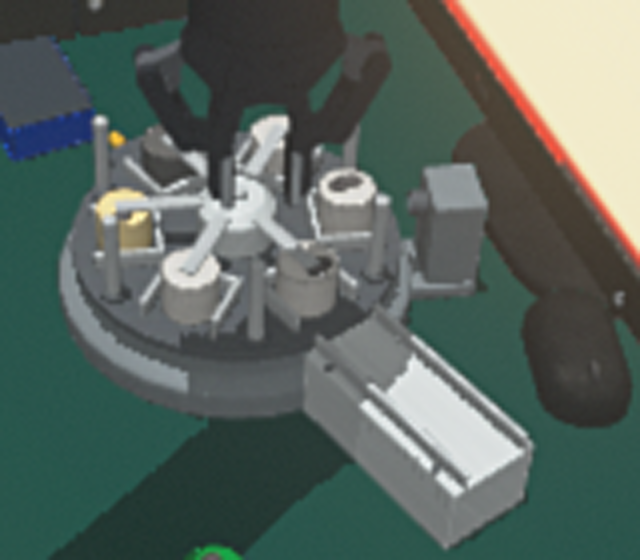

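```bash
python3 -m crank '[{"rx":0,"ry":0,"rz":0,"dx":-0.02,"dy":-0.02,"dz":-0.05,"grip":0.3},{"rx":0,"ry":0,"rz":0,"dx":-0.02,"dy":-0.02,"dz":-0.05,"grip":0.3},{"rx":0,"ry":0,"rz":0,"dx":-0.02,"dy":0,"dz":-0.05,"grip":0.3},{"rx":0,"ry":0,"rz":0,"dx":0,"dy":0,"dz":-0.05,"grip":0.3},{"rx":0,"ry":0,"rz":0,"dx":0,"dy":0,"dz":0,"grip":0.3}]'; python3 st.py
python3 - <<'E'
from h import *
overlay("top",[586,116],-12.2,-72.2,(240,120,420,260),4,"t17")
a=capture("side")[140:280,270:430,::-1]; cv2.imwrite("pics/s17.png",cv2.resize(a,None,fx=4,fy=4,interpolation=cv2.INTER_CUBIC))
E
```

```text
clock: 20.98
ee_pos: [459.6, -165.1, 224.1]
orientation: [-90.1, 0.2, -13.4]
wrist_force: [0.2, 1.3, 0.0]
gripper_width: 29.6
20.975 R 308.22966211233086 th 245.7876717116573 yaw -13.36908218011521 z 224.09687935307 F [0.2 1.3 0. ] j [ 53.  17. -45. 113.  14.  57. -12.]
```

View pics/t17.png

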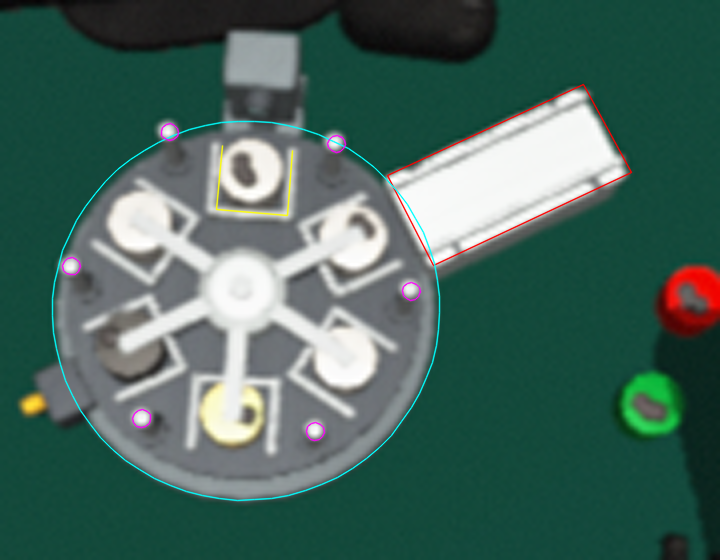

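View pics/s17.png

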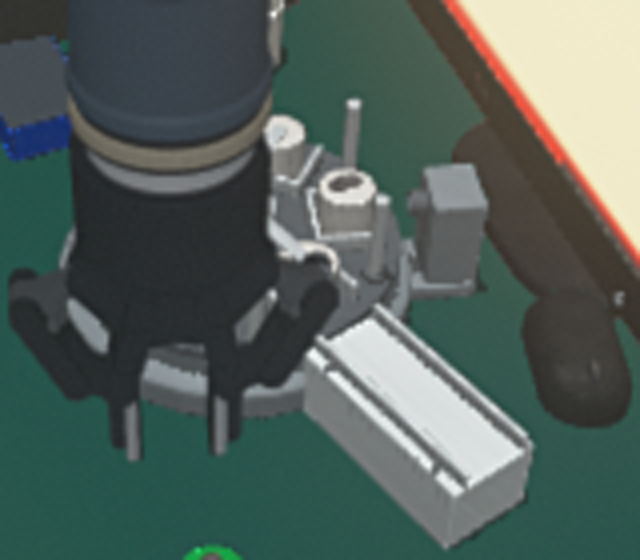

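Run:
```python
from h import *
# draw predicted top circle for r=72 (green) and r=76 (red) in top view & the wrist view saved at w16 is not recalibratable -> use current top
im=cv2.imread("pics/raw_t17.png"); x0,y0=270,140; k=10
z=cv2.resize(im[y0:y0+50,x0:x0+60],None,fx=k,fy=k,interpolation=cv2.INTER_CUBIC)
for rr,col in((72,(0,200,0)),(75,(0,0,255))):
    c=pol(rr,0,83,-12.2,[586,116]); t=np.linspace(0,6.3,60)
    q=(proj([[c[0]+19*np.cos(a),c[1]+19*np.sin(a),83] for a in t],"top")+.5-[x0,y0])*k-.5
    cv2.polylines(z,[np.round(q).astype(int)],False,col,1,cv2.LINE_AA)
cv2.imwrite("pics/t17c.png",z)
capture("top")
for s in silhouettes("sample","top")[:6]: print(s["confidence"],np.round(s["xy"],1),ray(s["xy"],"top",80).round(1))
print(pol(72,0,83,-12.2,[586,116]))
```

```text
0.72 [402.7 221.9] [ 484.9 -108.3]
0.62 [409.8 195.8] [ 543.  -135.8]
0.49 [304.3 164.4] [652.3  98. ]
[np.float64(656.3739443885989), np.float64(100.78461465521201), 83]
```

View pics/t17c.png

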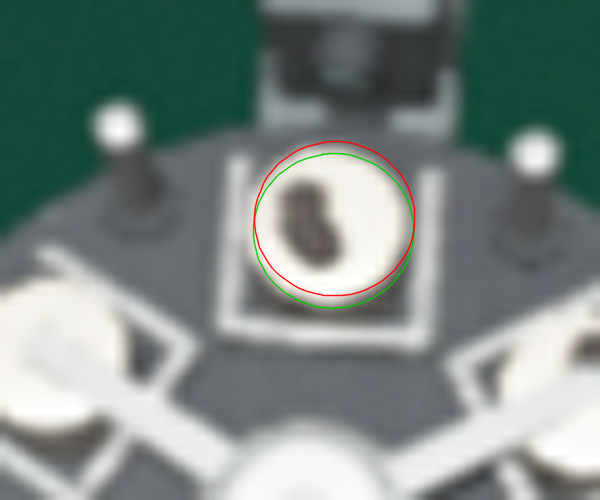

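Run:
```python
from h import *
s=r.observe(); c=get_calibration("wrist"); R=cv2.Rodrigues(np.array(c['rvec']))[0]; o=-R.T@c['tvec']
y=np.radians(s['orientation'][2]); x=np.array([np.cos(y),np.sin(y),0]); zz=np.array([-np.sin(y),np.cos(y),0])
d=o-s['ee_pos']; print(s['ee_pos'],"cam-tcp: x",d@x,"z",d@zz,"up",d[2],"axis",R[2]@x,R[2]@zz,R[2][2])
t=np.array(pol(45,0,0,-12.2,[586,116]))[:2]
tc=t-(d@zz)*zz[:2]; D=tc-s['ee_pos'][:2]; print(tc,"dx",D@x[:2],"dz",D@zz[:2])
```

```text
[ 461.99384462 -159.14929032  225.11325817] cam-tcp: x -0.7033742846308646 z 66.54428448327172 up 121.6018990988197 axis -0.0011423635816791503 -0.265155855645801 -0.9642048886114353
[615.31816235  41.58226944] dx 105.31562781430965 dz 229.5868550931889
```

```bash
python3 -m crank '[{"rx":0,"ry":0,"rz":0,"dx":0.021,"dy":0,"dz":0.046,"grip":1},{"rx":0,"ry":0,"rz":0,"dx":0.021,"dy":0,"dz":0.046,"grip":1},{"rx":0,"ry":0,"rz":0,"dx":0.021,"dy":0,"dz":0.046,"grip":1},{"rx":0,"ry":0,"rz":0,"dx":0.021,"dy":0,"dz":0.046,"grip":1},{"rx":0,"ry":0,"rz":0,"dx":0.021,"dy":0,"dz":0.046,"grip":1}]'
python3 -m crank '[{"rx":0,"ry":0,"rz":0,"dx":0,"dy":0.03,"dz":0,"grip":1},{"rx":0,"ry":0,"rz":0,"dx":0,"dy":0.03,"dz":0,"grip":1},{"rx":0,"ry":0,"rz":0,"dx":0,"dy":0,"dz":0,"grip":1},{"rx":0,"ry":0,"rz":0,"dx":0,"dy":0,"dz":0,"grip":1}]'; python3 st.py
python3 - <<'E'
from h import *
n="wrist"; c=get_calibration(n); im=capture(n)[:,:,::-1].copy(); cv2.imwrite("pics/raw18.png",im)
u=wproj([pol(60,0,70,-12.2,[586,116])],c)[0]; print(u)
x0,y0=int(max(0,min(500,u[0]-70))),int(max(0,min(290,u[1]-55))); k=5.5
z=cv2.resize(im[y0:y0+108,x0:x0+140],None,fx=k,fy=k,interpolation=cv2.INTER_CUBIC)
def draw(p,col):
    q=(wproj(p,c)+.5-[x0,y0])*k-.5; cv2.polylines(z,[np.round(q).astype(int)],False,col,1,cv2.LINE_AA)
for h,col in((83,(0,200,0)),(50,(0,0,255))):
    c0=pol(72,0,h,-12.2,[586,116]); draw([[c0[0]+19*np.cos(a),c0[1]+19*np.sin(a),h] for a in np.linspace(0,6.3,60)],col)
draw([pol(a,b,62,-12.2,[586,116]) for a,b in((94,-21.5),(53,-21.5),(53,21.5),(94,21.5))],(0,255,255))
cv2.imwrite("pics/w18.png",z)
E
```

```text
clock: 21.8
ee_pos: [616.1, 43.6, 225.2]
orientation: [-90.0, 0.0, -12.7]
wrist_force: [0.1, -0.8, 0.7]
gripper_width: -0.1
clock: 22.3
ee_pos: [616.0, 41.5, 166.6]
orientation: [-89.9, -0.1, -12.8]
wrist_force: [-0.0, -0.2, 0.1]
gripper_width: 0.1
22.3 R 80.27517623326233 th 291.91546244685134 yaw -12.78120968061538 z 166.59863873722423 F [-0.  -0.2  0.1] j [ 23.  33. -43.  99.  26.  58. -42.]
[339.76732428 112.2287371 ]
```

View pics/w18.png

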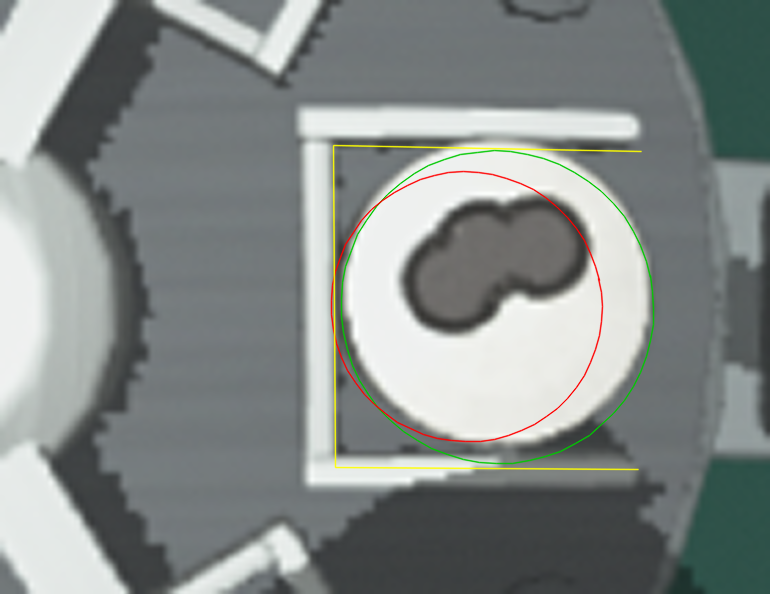

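```bash
python3 -m crank '[{"rx":0,"ry":0,"rz":0,"dx":0,"dy":-0.04,"dz":0,"grip":1},{"rx":0,"ry":0,"rz":0,"dx":-0.03,"dy":-0.03,"dz":-0.04,"grip":1},{"rx":0,"ry":0,"rz":0,"dx":-0.03,"dy":0,"dz":-0.04,"grip":1},{"rx":0,"ry":0,"rz":0,"dx":0,"dy":0,"dz":0,"grip":1}]'
python3 - <<'E'
from h import *
cv2.imwrite("pics/t19.png",capture("top")[:,:,::-1])
E
```

```text
clock: 22.85
ee_pos: [537.6, -27.5, 237.0]
orientation: [-90.2, -0.1, -13.1]
wrist_force: [-0.2, 0.7, -0.0]
gripper_width: 0.1
```

View pics/t19.png

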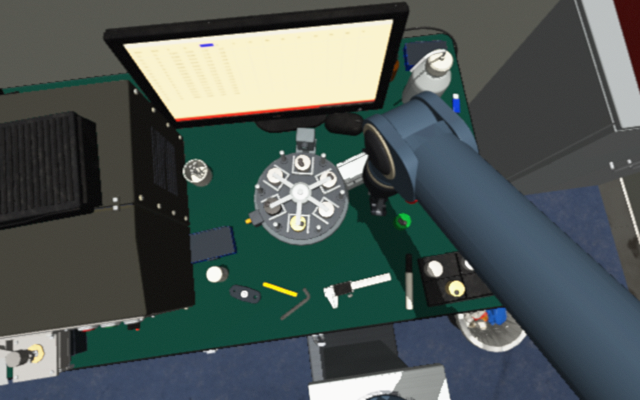

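The top view shows the loaded bay in front of the reading head, with the sample at about (303,163). The bystanders are in place and the arm is clear of everything.

```bash
python3 -c "
from bench import ticket; print(ticket.job_done())"
```

```text
the job is handed in; nothing more can be done
None
```

The sample is loaded and the bay is clicked in at the reading head. I handed the job in at about 23 s on the robot's clock; no verdict was reported.

- **Turning to the lane:** I turned the changer 180° anticlockwise, holding a post loosely between the fingers, in one 120° push and one 60° push. The empty bay clicked into line with the lane.
- **Loading:** I pushed the sample along the lane with the fingers shut, without lifting it. It stopped against the back of the bay with the push at about 7 N.
- **Turning to the head:** I turned the changer 60° further and lifted clear.

**Last checks:**
- **Bay angle:** it sits at -12.2°, which is the lane direction (-72.2°) plus 60°.
- **Sample:** it is upright. The close wrist view shows no gap at the back fence.
- **Bystanders:** in the last top view the jar, the pot and the green look-alike look where they were. The arm hides the red one there; it was in place in an earlier top view after the last turn.

**Disagreements:**
- The top view put the sample about 1 to 2 mm further out than fully home. The wrist view agreed with home to about 0.5 mm. I trusted the wrist view because the push had stopped firmly at the back.
- At the very start the changer looked about 4° off its station. It had settled into line before I touched it.

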